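# Load and start the light-curing press for resin-backed agate slabs

## Task

Cure the agate slabs that lie on the bench: push the hood of the white light-curing press up past its balance point so that it stays open by itself, gently lay every slab flat on the black bed, side by side, and lower the glass hold-down plate level over the two guide pins, without forcing it, until it sits fully home on the end blocks. Then close the hood, and only with it shut turn the dial to the two-dot mark to start the lamps; leave the other things on the bench where they are.

Things in the scene. Friction and masses are not known exactly. Their poses are not given: they have to be found in the camera images.
- press: white light-curing press, fixed on the bench: a base 152 x 464 mm and 40 mm high, with the bed under a hood and a control pod at its right end. Origin: at bench height under the centre of the bed; x runs from its front (handle) side to its hinge side, y to its left as seen from the front, z up. The deck has no high walls: with the hood open the bed is free from the front, the sides and above
- bed (a point): centre of the top face of the black bed, 42 mm above the bench; axes as the press. The bed is 117 mm (x) by 290 mm (y) and flat. Along its front and rear edges (x = +-58.5 to 62.5 mm) run low aluminium fences, their tops 6 mm above the bed, that keep slabs from sliding off. At each end of it, at y = +-146 to 172 mm, stands an aluminium end block, 70 mm long in x, its top 10.5 mm above the bed; the plate rests on these two blocks and clears 8 mm slabs by 2.5 mm
- pin_left (a point): foot of the left steel guide pin, on the top face of the left end block (52.5 mm above the bench), 158 mm to the left (+y of the press) of the bed's centre. The pin is 9 mm thick and 26 mm tall; above 16 mm it tapers to a 3 mm tip
- pin_right (a point): foot of the right guide pin, the same, 158 mm to the right (-y of the press) of the bed's centre
- hinge (a point): middle of the hood's hinge line: 72.5 mm behind the bed's centre (+x of the press), 40 mm above the bench. The hinge line runs along the y axis of the press
- hood_handle (a point): middle of the hood's handle: a round steel bar 12 mm thick and 110 mm long, parallel to the hinge, on two stems; its axis stands 40 mm clear of the hood's front wall, so that a finger goes between. With the hood shut it is 182.5 mm in front of the hinge line and 45 mm above it; it moves on a circle of 188 mm radius round the hinge. Its axes turn with the hood
- hood (a joint): angle of the hood, rad: 0 shut, up to a stop at 1.6, where it stands upright behind the bed. The hood is a hollow shell 140 mm deep, 360 mm wide and 68 mm high of about 0.55 kg with an amber window; it has a damped hinge (about 0.12 N m s/rad). Its balance point is near 1.0: left below it sinks shut by itself, above it sinks open to the stop
- plate_handle (a point): middle of the black bar handle of the hold-down plate: bar 13 mm wide (y of the plate), 84 mm long (x of the plate), 14 mm high, its centre 37 mm above the plate's underside, on two posts at its ends; 22 mm free between bar and plate
- plate_underside (a point): centre of the underside of the hold-down plate (axes as the plate, z up): a glass plate in an aluminium frame, 90 mm (x) by 344 mm (y), 8 mm thick, 0.42 kg, the same after a half turn. Two through holes, 12 mm wide, flared to 15 mm at the underside, lie on its y axis 158 mm either side of the centre and fit the guide pins
- slab_a_center (a point): agate slab, 57 x 80 x 8 mm (x, y, z in its own frame: the long way is y), rounded irregular outline, nearly an oval, grey-blue rings; this point is its centre, half-way up (4 mm above its underside, z up)
- slab_b_center (a point): agate slab, 67 x 94 x 8 mm (x, y, z in its own frame: the long way is y), rounded irregular outline, nearly an oval, red-brown rings; this point is its centre, half-way up (4 mm above its underside, z up)
- slab_c_center (a point): agate slab, 57 x 80 x 8 mm (x, y, z in its own frame: the long way is y), rounded irregular outline, nearly an oval, grey-blue rings; this point is its centre, half-way up (4 mm above its underside, z up)
- dial_grip (a point): the dial of the press, at the height to grip it (83 mm above the bench), on its upright axis, 234 mm to the right (-y of the press) of the bed's centre: a black knob with a bar grip 46 mm long, 14 mm thick and 32 mm high on a 48 mm disc; its top is 7 mm above this point. The bar lies along this point's x axis and the end with the white line, the pointer, lies on the -x side; the axes turn with the knob
- dial (a joint): angle of the dial, rad, growing clockwise seen from above; stops at 0 and 1.885. Four marked positions: 0 (ring, off), 0.628 (one dot), 1.257 (two dots), 1.885 (three dots); it is stiff and stays where it is left. At the angle q the pointer stands 0.942 - q to the left (anticlockwise from above) of the press's x direction (away from the handle); turning takes about 0.03 N m
- resin_bottle: amber dropper bottle, 33 x 34 x 102 mm, loose bystander, to be left alone; origin at the centre of its underside
- cleaner_bottle: spray bottle, 52 x 117 x 261 mm, loose bystander, to be left alone; origin at the centre of its underside
- pen: marker pen, 17 x 135 x 16 mm, loose bystander, to be left alone; origin at the centre of its underside
- specs: red-framed spectacles, 141 x 142 x 42 mm, loose bystander, to be left alone; origin at the centre of its underside
- polish_jar: jar with a white lid, 55 x 55 x 68 mm, loose bystander, to be left alone; origin at the centre of its underside
- rough_stone: tan rough stone, 44 x 52 x 36 mm, loose bystander, to be left alone; origin at the centre of its underside
- brush: wooden scrub brush, 54 x 153 x 49 mm, loose bystander, to be left alone; origin at the centre of its underside

How it is judged:
By the outcome, as a careful person would: the job done as asked, in the order asked, and still so for the second after the job is handed in, with the robot touching nothing.
Of slab_a, slab_b, slab_c only 2 to 3 are there at a start; the rules pass over those that are not, and their reading is None.
At some moment in a run one of slab_a, slab_b, slab_c, plate may be knocked a few centimetres aside while the robot is not near it.
It also fails if it takes over 210 s, if anything falls off the work surface, if the arm or the gripper's body presses on something with over 40 N, if the wrist force passes 120 N, or if a joint passes its speed limit or range.

## Robot

A 7-joint arm with a two-finger parallel gripper is mounted at the origin on a cart in front of the work surface, level with it; the furniture and walls round the work are solid. World frame = base frame: x ahead of the robot, y to its left, z up, the work surface at z = 0. Lengths are in mm, angles in rad, forces in N, time in s.
With the tool pointing down it reaches from about 400 to 875 mm from the base axis. Payload 4.4 kg.
Tool frame: the origin (TCP) lies at the very end of the fingers, on their centre line; the grasp point (between the pads) lies 19 mm behind it; z points along the fingers, y is the direction in which the jaws open and shut (so a half turn about z gives the same grasp; the last joint's range is limited). The gripper opens to 85 mm and grips with 20 to 120 N. Pads are 22 mm wide; open, the fingers measure 114 mm over their backs; the gripper's body (76 mm by 85 mm) begins 54 mm behind the grasp point. The pads swing forward as they close: fully open they stand 13 mm farther back than shut.
Start: joints at [1.132, 0.628, 0.038, 1.517, -0.027, 0.996, -0.02], TCP at [236.774, -605.356, 231.313] pointing down, gripper open.
Joint ranges: [-3.06, 3.06], [-0.37, 2.12], [-1.25, 1.32], [0.18, 2.47], [-1.1, 4.24], [0.23, 1.98], [-2.94, 2.94]. Speed limits (rad/s): [2.57, 2.57, 3.14, 3.14, 3.14, 3.14, 3.14].

## Interface

Orientations are given as [roll, pitch, yaw] about the fixed x, y, z axes, in that order (R = Rz(yaw) Ry(pitch) Rx(roll)).
In Python, from cell import ctrl, eyes gives the robot as it stands.
- The arm moves only by the tool move_arm, never from a script. Its argument "increments" is a list of rows, each a list of 6 numbers: the shift along the tool's x, y, z in cm, then the turn, a rotation vector about the tool's x, y, z in degrees. In form: [[x, y, z, wx, wy, wz], ...]. A call has 1 to 20 rows; each row is the pose to reach, as a shift and turn from the pose commanded when the call began, along the tool's axes at that moment; what a row does not reach only later rows make up. A row lasts 1/10 s, in which the tool goes at most 50 mm and 8.59 degrees, less where a joint would pass 70% of its speed; a pose out of reach is approached as far as the arm can. A call with a gripper value outside its range is refused whole. "grip" is the opening, from -1 (shut) to 1 (fully open), set as the call begins (left out, the last holds). The fingers move at their own pace and stop on an object; the grip force is fixed at half the most. Time passes only in rows, so rows that repeat a pose let the fingers close. It gives the time, the measured TCP pose, the force and the opening at its end, in the units of the state.
- ctrl.read_state(): the state, without advancing time (a new reading comes with each control period).
- eyes.get_image(name): name is "side" or "top"; returns the picture (384x512x3 uint8, red, green, blue); there is no depth.
- eyes.calibration(name): a dict with "fx", "fy", "cx", "cy" (pixels), "pose" (4x4, takes a point from camera to world coordinates). Camera axes: x right, y up, looking along -z (the intrinsics and any distortion apply to the point x, -y, -z); pixel columns grow to the right and rows downward; lengths in mm; the calibration is good to about 2 mm. A picture is of the moment at which its call begins. calibration takes no time and is no camera call.
- ctrl.finish_job(): hands the job in, once; it reports no verdict.
The state is a dict: "clock": time; "qpos": joint angles; "qd": joint speeds; "tau": joint torques, N m; "eef_pos": TCP position; "tool_rot": TCP orientation; "force": force on the tool from outside, world axes, zero at the start; "torque": the same for the moment, N m; "width": finger opening in mm.
Only numpy, scipy, OpenCV 4.12 (cv2) and the standard library are available. Lean on these libraries where they do the work, as an engineer would, in place of code of your own. Each camera call takes 0.05 s, during which the arm holds its last target. There are 200 camera calls.

## Working session

There is one attempt and no reset: what is moved stays moved. The work goes in short steps, Python scripts to look and compute and a tool call to move; the robot and the scene stay as the last step left them, time stands still between calls to the robot, and variables do not carry over. Pictures are saved under pics/ and viewed, about 12 in all and at most 16, crops included, and the job is handed in when it is done.

Besides the shell and the picture viewer there is one more tool, called after ">>>" in YAML: its name, and indented under it one key for each argument. move_arm: Moves the arm, as the interface text tells. Its arguments: {"type":"object","properties":{"increments":{"type":"array","items":{"type":"array","items":{"type":"number"}}},"grip":{"type":"number"}},"required":["increments"]}

```bash
mkdir -p pics; python3 - <<'E'
from cell import ctrl, eyes
import cv2
for n in("side","top"):
    cv2.imwrite(f"pics/{n}0.png",eyes.get_image(n)[:,:,::-1]); c=eyes.calibration(n); print(n,c)
print(ctrl.read_state())
E
ls
```

```text
side {'fx': 482.1572055233167, 'fy': 482.1572055233167, 'cx': 256.2153095733932, 'cy': 189.74256344543357, 'pose': array([[ 9.96630917e-01,  9.26019697e-03, -8.14927246e-02,
         4.34450862e+02],
       [-7.94803840e-02,  3.54252349e-01, -9.31766141e-01,
        -1.77704107e+03],
       [ 2.02406511e-02,  9.35104017e-01,  3.53794848e-01,
         8.31467137e+02],
       [ 0.00000000e+00,  0.00000000e+00,  0.00000000e+00,
         1.00000000e+00]])}
top {'fx': 455.9529830299635, 'fy': 455.9529830299635, 'cx': 252.17475147289292, 'cy': 195.0973701944123, 'pose': array([[ 4.18903728e-02,  9.18545196e-01, -3.93090219e-01,
        -4.23008652e+01],
       [-9.99081289e-01,  3.49494739e-02, -2.48014727e-02,
         9.97765672e+01],
       [-9.04297721e-03,  3.93768025e-01,  9.19165364e-01,
         1.60671196e+03],
       [ 0.00000000e+00,  0.00000000e+00,  0.00000000e+00,
         1.00000000e+00]])}
{'clock': 0.1, 'qpos': array([ 1.13218355,  0.62922415,  0.03842212,  1.51823685, -0.02699137,
        0.99632382, -0.01998919]), 'qd': array([-1.68062958e-04, -2.26721892e-03,  1.45859961e-04, -1.93721574e-03,
        8.62938158e-04,  1.63878070e-05, -4.92458822e-05]), 'tau': array([ 3.26140485e-03, -5.64536619e+01,  1.23046238e+00, -1.93972993e+01,
        1.12395707e-02,  5.46992873e-03,  3.43653119e-05]), 'eef_pos': array([ 236.59316135, -604.82303645,  230.5097157 ]), 'tool_rot': array([-3.13991767e+00,  8.66139130e-06,  3.72847309e-01]), 'force': array([ 0.84502293, -0.57095052,  0.51298701]), 'torque': array([-0.04002774, -0.04210667, -0.00579295]), 'width': 85.15028851209244}
pics
```

View pics/top0.png

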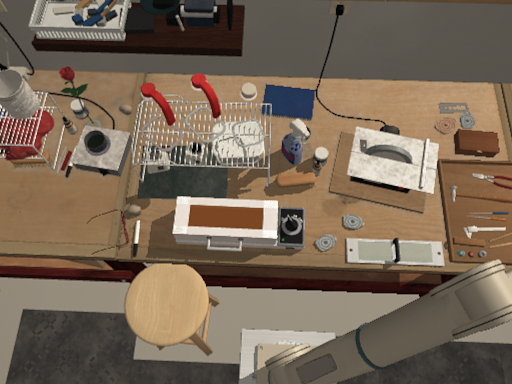

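View pics/side0.png

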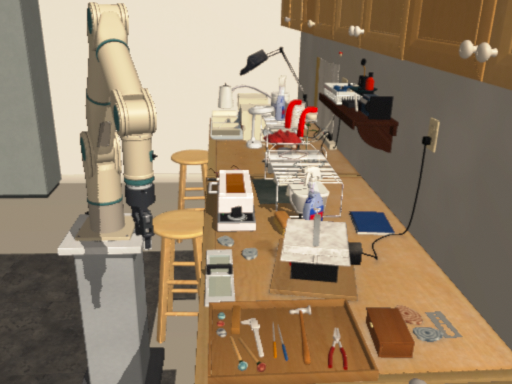

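Top view: the press is at about (230,220) with its dial at (291,226). Two grey slabs lie at (326,242) and (352,221), and the plate is at (395,250). I'll enlarge this area and measure.

```bash
cat > h.py <<'E'
from cell import ctrl, eyes
import cv2, numpy as np
from scipy.spatial.transform import Rotation as R
def cal(n):
    c=eyes.calibration(n); return c,np.array(c['pose'])
def ray(n,u,v,z):
    c,P=cal(n); d=P[:3,:3]@np.array([(u-c['cx'])/c['fx'],-(v-c['cy'])/c['fy'],-1]); o=P[:3,3]
    return o+d*(z-o[2])/d[2]
def proj(n,p):
    c,P=cal(n); q=P[:3,:3].T@(np.asarray(p,float)-P[:3,3]); return np.array([c['cx']-c['fx']*q[0]/q[2], c['cy']+c['fy']*q[1]/q[2]])
def pic(n): return np.ascontiguousarray(eyes.get_image(n)[:,:,::-1])
def crop(im,name,x0,x1,y0,y1,s):
    o=cv2.resize(im[y0:y1,x0:x1],None,fx=s,fy=s,interpolation=cv2.INTER_CUBIC); cv2.imwrite(name,o)
def delta(pos,yaw=None,rpy=None):
    """rows needed (cm,deg in present tool axes) to reach TCP pos with tool down at yaw"""
    s=ctrl.read_state(); A=R.from_euler('xyz',s['tool_rot']); 
    B=R.from_euler('xyz',rpy if rpy is not None else [np.pi,0,yaw])
    return np.round(np.r_[A.inv().apply(np.asarray(pos,float)-s['eef_pos'])/10, np.degrees((A.inv()*B).as_rotvec())],2)
E
python3 - <<'E'
from h import *
im=cv2.imread('pics/top0.png')
crop(im,'pics/c1.png',165,450,185,275,2.8)
hsv=cv2.cvtColor(im,cv2.COLOR_BGR2HSV)
# non-wood: low saturation
m=((hsv[...,1]<70)).astype(np.uint8)*255
m[:185]=0;m[272:]=0;m[:,:165]=0;m[:,448:]=0
n,l,st,ce=cv2.connectedComponentsWithStats(m)
for i in range(1,n):
    if st[i,4]>60:
        c=max(cv2.findContours((l==i).astype(np.uint8),0,1)[0],key=cv2.contourArea)
        r=cv2.minAreaRect(c); b=cv2.boxPoints(r)
        w=np.array([ray('top',*p,8)[:2] for p in b])
        print(st[i],ce[i].round(1),'w',ray('top',*ce[i],8)[:2].round(0),w.round(0).tolist())
E
```

```text
[ 165  185  140   67 5475] [234.9 220.8] w [535. 203.] [[671.0, 481.0], [691.0, -55.0], [429.0, -54.0], [409.0, 450.0]]
[380 185  55   9 266] [413.5 187.5] w [ 696. -473.] [[702.0, -346.0], [710.0, -552.0], [676.0, -549.0], [669.0, -344.0]]
[343 215  21  14 242] [352.4 221.5] w [ 549. -234.] [[573.0, -200.0], [576.0, -274.0], [525.0, -271.0], [522.0, -198.0]]
[315 234  22  17 260] [325.4 242.1] w [ 465. -132.] [[468.0, -87.0], [512.0, -154.0], [464.0, -181.0], [421.0, -114.0]]
[ 346  238   99   29 2419] [394.4 251.7] w [ 439. -380.] [[392.0, -200.0], [491.0, -208.0], [491.0, -567.0], [392.0, -551.0]]
```

View pics/c1.png

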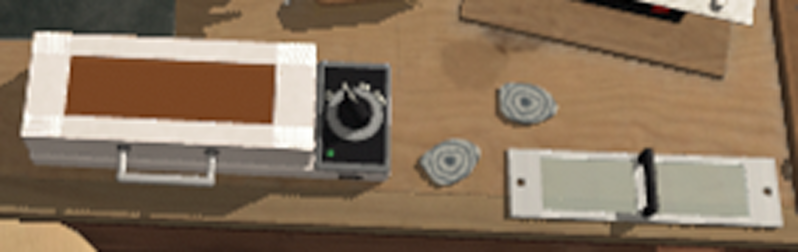

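The crop shows the hood, its amber window and the handle bar at crop (118–213,165). It also shows the dial at (356,110), slabs at (449,162) and (526,103), and plate holes at (521,182) and (768,191), with the black handle at 645. Next I'll measure the press and plate poses.

```bash
python3 - <<'E'
from h import *
im=cv2.imread('pics/top0.png'); hsv=cv2.cvtColor(im,cv2.COLOR_BGR2HSV); g=cv2.cvtColor(im,cv2.COLOR_BGR2GRAY)
def box(m,z,name):
    n,l,st,ce=cv2.connectedComponentsWithStats(m.astype(np.uint8)); i=1+np.argmax(st[1:,4])
    c=max(cv2.findContours((l==i).astype(np.uint8),0,1)[0],key=cv2.contourArea)
    w=np.array([ray('top',*p[0],z)[:2] for p in c],np.float32); r=cv2.minAreaRect(w)
    print(name,st[i],'cent',ray('top',*ce[i],z)[:2].round(1),'rect',np.round(r[0],1),np.round(r[1],1),round(r[2],1)); return l==i
roi=np.zeros(g.shape,bool); roi[190:240,170:282]=1
box(roi&(hsv[...,0]<15)&(hsv[...,1]>190),108,'window')
m=roi&(hsv[...,1]<40)&(g>200); box(cv2.morphologyEx(m.astype(np.uint8),cv2.MORPH_CLOSE,np.ones((9,9))),108,'hoodtop')
r2=np.zeros(g.shape,bool); r2[235:270,340:448]=1
box(r2&(hsv[...,1]<70)&(g>110),8,'plate')
print('holes',[ray('top',165+u/2.8,185+v/2.8,8)[:2].round(1) for u,v in((521,182),(768,191))])
r3=np.zeros(g.shape,bool); r3[234:266,388:404]=1
box(r3&(g<60),44,'phandle')
print('dial',ray('top',165+356/2.8,185+110/2.8,68).round(1))
print('hood handle ends',[ray('top',165+u/2.8,185+v/2.8,85)[:2].round(1) for u,v in((118,181),(213,186))])
print('pod far-right corners',[ray('top',165+u/2.8,185+v/2.8,z)[:2].round(1) for u,v,z in((388,66,58),(388,168,58),(320,62,58),(318,43,108),(33,32,108),(22,136,108),(314,147,108))])
for p in((549,-234,4),(465,-132,4)):print(proj('side',p).round(1))
for z in (40,85):print(z)
crop(im,'pics/c2.png',266,306,200,260,10); s=cv2.imread('pics/side0.png'); a=cv2.imread('pics/c2.png'); b=cv2.resize(s[165:235,205:262],None,fx=7,fy=8.571,interpolation=2)
cv2.imwrite('pics/c2.png',np.hstack([a,b]))
E
```

```text
window [236 227  15   1  15] cent [477. 167.] rect [477. 167.] [ 0.  48.6] 2.2
hoodtop [ 173  197  105   42 2068] cent [510.6 227.8] rect [513.8 229.2] [359.3 140.8] 89.3
plate [ 346  238   50   26 1161] cent [ 440.1 -291.7] rect [ 440.2 -294. ] [ 92.3 175.5] 0.1
holes [array([ 439. , -223.9]), array([ 439.4, -540.4])]
phandle [393 238   6  25  79] cent [ 436.1 -375.6] rect [ 434.7 -374. ] [16.1 88.5] 88.3
dial [507.9  -6.1  68. ]
hood handle ends [array([397.6, 287.8]), array([395.8, 170.3])]
pod far-right corners [array([573.8, -47.9]), array([435.7, -47.6]), array([576. ,  40.6]), array([581.9,  45.5]), array([583.2, 409.5]), array([443.6, 408.2]), array([443.5,  47.8])]
[249.2 252.4]
[225.3 240. ]
40
85
```

View pics/c2.png

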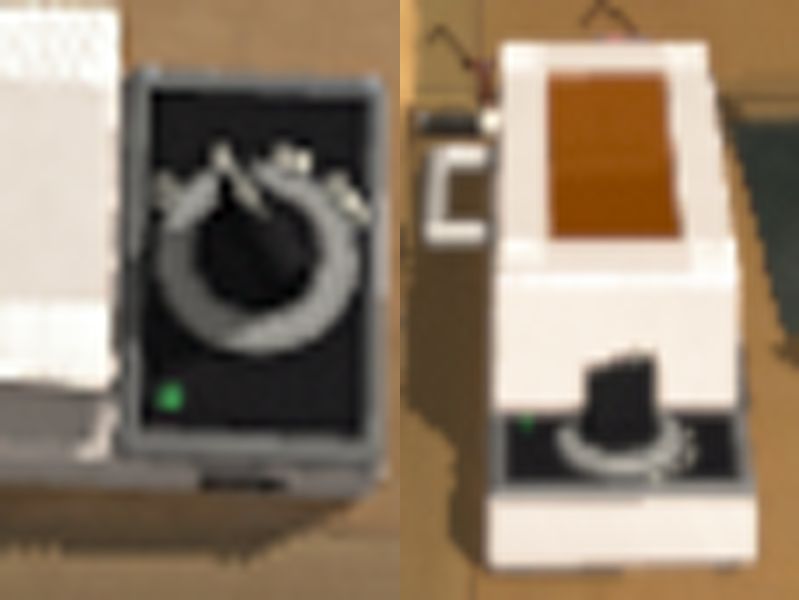

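The press yaw is about -0.7° with the bed centre near (513.3, 228.5). The hood handle axis is at x≈403, y≈229, z=85. The plate centre is at (439,-382), yaw≈0. In the crop the dial's pointer line runs from (230,165) to (265,215), left of the press x direction. First I'll open the hood.

```bash
cat >> h.py <<'E'
def way(*pts):
    for p in pts: print(delta(p[:3],p[3]).tolist())
E
python3 - <<'E'
from h import *
im=cv2.imread('pics/top0.png'); hsv=cv2.cvtColor(im,cv2.COLOR_BGR2HSV)
for (x,y,w,h) in((340,212,27,20),(312,231,28,23)):
    m=np.zeros(im.shape[:2],np.uint8); m[y:y+h,x:x+w]=(hsv[y:y+h,x:x+w,1]<80)
    n,l,st,ce=cv2.connectedComponentsWithStats(m); i=1+np.argmax(st[1:,4]); v,u=np.nonzero(l==i)
    W=np.array([ray('top',a,b,6)[:2] for a,b in zip(u,v)]); c=W.mean(0); e,V=np.linalg.eigh(np.cov(W.T)); print(c.round(1),(4*e**.5).round(),'long',V[:,1].round(3),'ang',np.degrees(np.arctan2(V[1,1],V[0,1])).round(1))
print('red far',ray('top',445,125,4).round())
way((480,-350,260,.373),(500,-50,260,1.2),(450,150,260,1.57),(403,229,180,1.57))
E
```

```text
[ 549.9 -233.9] [60. 81.] long [0.152 0.988] ang 81.3
[ 466.2 -132.4] [58. 82.] long [-0.459  0.889] ang 117.3
red far [ 984. -629.    4.]
[31.95, -14.87, -2.92, -0.1, 0.0, -0.01]
[44.74, -42.08, -2.88, -0.09, -0.04, -47.39]
[47.37, -62.53, -2.84, -0.08, -0.06, -68.59]
[45.87, -71.58, 5.17, -0.08, -0.06, -68.59]
```

>>> move_arm:
  increments:
    - [32,-15,-3,0,0,0]
    - [32,-15,-3,0,0,0]
    - [32,-15,-3,0,0,0]
    - [32,-15,-3,0,0,0]
    - [32,-15,-3,0,0,0]
    - [32,-15,-3,0,0,0]
    - [32,-15,-3,0,0,0]
    - [45,-42,-3,0,0,-47]
    - [45,-42,-3,0,0,-47]
    - [45,-42,-3,0,0,-47]
    - [45,-42,-3,0,0,-47]
    - [45,-42,-3,0,0,-47]
    - [45,-42,-3,0,0,-47]
    - [47,-62,-3,0,0,-68.6]
    - [47,-62,-3,0,0,-68.6]
    - [47,-62,-3,0,0,-68.6]
    - [47,-62,-3,0,0,-68.6]
    - [47,-62,-3,0,0,-68.6]
    - [46,-71.5,5,0,0,-68.6]
    - [46,-71.5,5,0,0,-68.6]
  grip: -0.3

```text
clock: 2.1
eef_pos: [414.2, 211.6, 196.9]
tool_rot: [3.139, -0.001, 1.567]
force: [0.5, 0.7, -0.4]
width: 29.8
```

>>> move_arm:
  increments:
    - [1.7,-1.1,4,0,0,0]
    - [1.7,-1.1,8.5,0,0,0]
    - [1.7,-1.1,8.5,0,0,0]
    - [1.7,-1.1,8.5,0,0,0]
    - [1.7,-1.1,8.5,0,0,0]

```text
clock: 2.6
eef_pos: [404.1, 228.4, 114.0]
tool_rot: [3.138, -0.001, 1.569]
force: [0.7, 0.9, -0.3]
width: 29.9
```

```bash
python3 - <<'E'
from h import *
print(ctrl.read_state()['eef_pos'])
a=pic('top');b=pic('side')
A=cv2.resize(a[180:270,165:245],None,fx=5,fy=6.67,interpolation=2);B=cv2.resize(b[150:230,190:250],None,fx=6.6,fy=7.5,interpolation=2)
cv2.imwrite('pics/c3.png',np.hstack([A,B]))
for n in('top','side'):
  print(n,proj(n,(403,229,85)).round(1),proj(n,ctrl.read_state()['eef_pos']).round(1))
E
```

```text
[404.11561912 228.43986873 113.97930159]
top [224.2 248.8] [223.8 246. ]
side [209.6 187. ] [209.8 180.8]
```

View pics/c3.png

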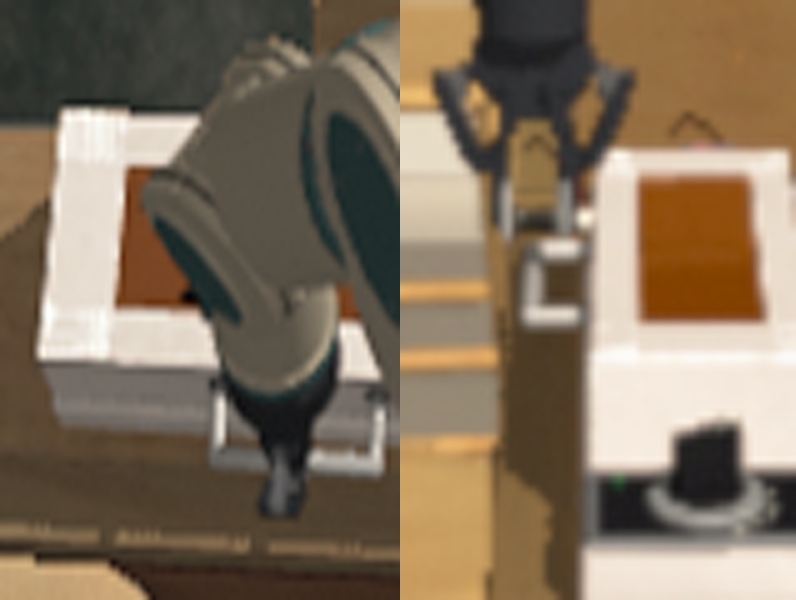

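The side crop shows the fingers straddling the bar, with finger centre at crop x≈537 and bar at ≈530. The knuckles stay above the hood top. I'll descend and grip.

>>> move_arm:
  increments:
    - [0,-0.1,1.5,0,0,0]
    - [0,-0.1,3,0,0,0]
    - [0,-0.1,4.4,0,0,0]
    - [0,-0.1,4.4,0,0,0]
    - [0,-0.1,4.4,0,0,0]
    - [0,-0.1,4.4,0,0,0]

```text
clock: 3.3
eef_pos: [402.4, 228.7, 69.3]
tool_rot: [3.14, -0.001, 1.57]
force: [0.8, 0.0, 0.4]
width: 29.9
```

>>> move_arm:
  increments:
    - [0,0,0,0,0,0]
    - [0,0,0,0,0,0]
    - [0,0,0,0,0,0]
    - [0,0,0,0,0,0]
    - [0,0,0,0,0,0]
    - [0,0,0,0,0,0]
  grip: -0.85

```text
clock: 3.9
eef_pos: [401.7, 228.5, 69.1]
tool_rot: [3.141, -0.0, 1.57]
force: [0.4, -1.5, 7.9]
width: 9.7
```

>>> move_arm:
  increments:
    - [0,0.3,-1.1,0,0,0]
    - [0,0.7,-2.2,0,0,0]
    - [0,1.2,-3.3,0,0,0]
    - [0,1.7,-4.4,0,0,0]
    - [0,2.3,-5.4,0,0,0]
    - [0,2.9,-6.4,0,0,0]
    - [0,3.6,-7.3,0,0,0]
    - [0,4.4,-8.2,0,0,0]
    - [0,5.2,-9.0,0,0,0]
    - [0,6.1,-9.8,0,0,0]
    - [0,7.0,-10.5,0,0,0]
    - [0,8.0,-11.2,0,0,0]
    - [0,9.0,-11.8,0,0,0]
    - [0,10.0,-12.4,0,0,0]
    - [0,11.1,-12.9,0,0,0]
    - [0,12.2,-13.3,0,0,0]
    - [0,13.3,-13.6,0,0,0]
    - [0,14.4,-13.9,0,0,0]
    - [0,14.4,-13.9,0,0,0]

```text
clock: 5.8
eef_pos: [546.9, 227.1, 209.4]
tool_rot: [3.139, 0.001, 1.568]
force: [-4.3, -4.0, 12.9]
width: 9.8
```

```bash
python3 - <<'E'
from h import *
a=pic('top');b=pic('side')
A=cv2.resize(a[150:270,165:305],None,fx=2.9,fy=5,interpolation=2);B=cv2.resize(b[110:230,190:290],None,fx=4,fy=5,interpolation=2)
cv2.imwrite('pics/c4.png',np.hstack([A,B])[:,:800])
E
```

```text
(no output)
```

View pics/c4.png

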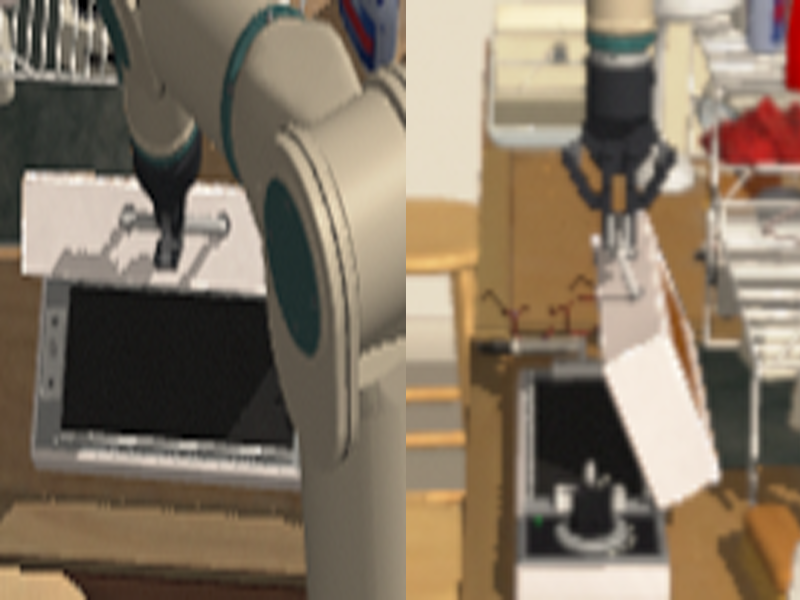

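The hood is held at about 1.1 rad, past its balance point. I'll release it and lift away.

>>> move_arm:
  increments:
    - [0,0,0,0,0,0]
    - [0,0,0,0,0,0]
    - [0,0,0,0,0,0]
    - [0,0,-2.5,0,0,0]
    - [0,0,-6,0,0,0]
    - [0,-3,-10,0,0,0]
    - [0,-8,-10,0,0,0]
  grip: -0.2

```text
clock: 6.6
eef_pos: [469.3, 230.3, 311.3]
tool_rot: [3.132, -0.006, 1.567]
force: [0.1, 1.3, 1.0]
width: 34.0
```

```bash
python3 - <<'E'
from h import *
print(ctrl.read_state())
# slab a: long 81deg -> jaws across: yaw such that tool x along long axis
way((480,0,280,1.57),(550,-234,150,np.radians(81.3)),(550,-234,60,np.radians(81.3)))
E
```

```text
{'clock': 6.6, 'qpos': array([-0.20967557,  0.37473109, -0.41952771,  1.76182555,  0.17550394,
        1.03039314, -0.69600031]), 'qd': array([-0.15746311, -0.69794241, -0.18447948,  1.3041917 , -0.19848861,
       -0.53129537, -0.39228553]), 'tau': array([  3.35592516, -36.37660146,  -0.79078814, -22.53809273,
         0.53230198,   1.13857403,   0.59217269]), 'eef_pos': array([469.33756474, 230.25032571, 311.27696786]), 'tool_rot': array([ 3.13198424, -0.00587897,  1.56719884]), 'force': array([0.13443052, 1.331834  , 0.96399605]), 'torque': array([ 0.13227062,  0.04340989, -0.0023226 ]), 'width': 33.974834147856136}
[-23.04, 1.12, 3.0, 0.55, -0.34, -0.16]
[-46.49, 8.08, 15.93, 0.52, -0.38, 8.49]
[-46.54, 7.99, 24.93, 0.52, -0.38, 8.49]
```

>>> move_arm:
  increments:
    - [-23,1,3,0,0,0]
    - [-23,1,3,0,0,0]
    - [-23,1,3,0,0,0]
    - [-23,1,3,0,0,0]
    - [-23,1,3,0,0,0]
    - [-46.5,8,16,0,0,8.5]
    - [-46.5,8,16,0,0,8.5]
    - [-46.5,8,16,0,0,8.5]
    - [-46.5,8,16,0,0,8.5]
    - [-46.5,8,16,0,0,8.5]
    - [-46.5,8,16,0,0,8.5]
    - [-46.5,8,16,0,0,8.5]
    - [-46.5,8,22,0,0,8.5]
    - [-46.5,8,25,0,0,8.5]
    - [-46.5,8,25,0,0,8.5]
  grip: 1

```text
clock: 8.1
eef_pos: [541.1, -233.9, 52.7]
tool_rot: [-3.131, -0.003, 1.423]
force: [-0.7, 0.5, -0.1]
width: 85.4
```

```bash
python3 - <<'E'
from h import *
print(ctrl.read_state()['eef_pos'],ctrl.read_state()['tool_rot'])
a=pic('top');b=pic('side'); cv2.imwrite('pics/t5.png',a); cv2.imwrite('pics/s5.png',b)
A=cv2.resize(a[130:250,165:305],None,fx=2.9,fy=5,interpolation=2);B=cv2.resize(b[170:270,200:280],None,fx=5,fy=6,interpolation=2)
cv2.imwrite('pics/c5.png',np.hstack([A,B])[:,:800])
way((550,-234,60,np.radians(81.3)),(550,-234,3,np.radians(81.3)))
print(proj('side',(550,-234,4)).round(1),proj('top',(550,-234,4)).round(1))
E
```

```text
[ 541.1269135  -233.94358645   52.68603118] [-3.13134336e+00 -3.00736529e-03  1.42330239e+00]
[0.22, 0.44, -0.24, -0.04, -0.05, 0.24]
[0.22, 0.44, 5.46, -0.04, -0.05, 0.24]
[249.5 252.4] [352.3 221.6]
```

View pics/c5.png

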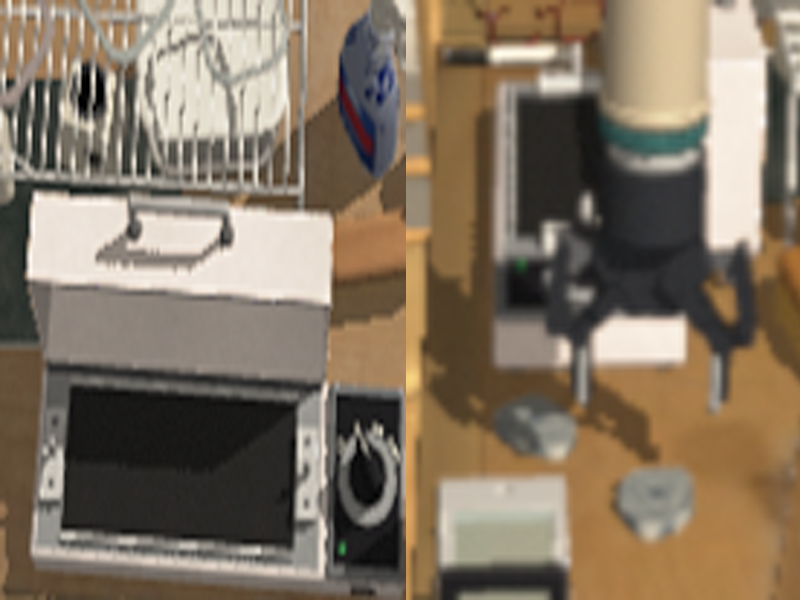

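The hood stands fully open at its stop. The side crop shows the open fingertips at px (235,237.5) and (262,238.3) above the slab at (250,253). I need the real tip height because open pads sit farther back, so I'll check that.

```bash
python3 - <<'E'
from h import *
s=ctrl.read_state();print(s['eef_pos'],s['tool_rot'])
for z in (57,63,70): print(z,proj('side',(547,-234,z)).round(1), proj('side',(547-42,-240,z)).round(1),proj('side',(547+42,-228,z)).round(1))
im=cv2.imread('pics/t5.png');crop(im,'pics/x.png',165,310,195,250,1)
hsv=cv2.cvtColor(im,cv2.COLOR_BGR2HSV);g=hsv[...,2]
m=np.zeros(g.shape,np.uint8); m[203:242,180:275]=(g[203:242,180:275]<55)
n,l,st,ce=cv2.connectedComponentsWithStats(m); i=1+np.argmax(st[1:,4]);c=max(cv2.findContours((l==i).astype(np.uint8),0,1)[0],key=cv2.contourArea)
w=np.array([ray('top',*p[0],42)[:2] for p in c],np.float32);print('bed',st[i],cv2.minAreaRect(w))
E
```

```text
[ 545.32440636 -235.57687152   57.60813257] [-3.14096318e+00 -8.55428725e-04  1.42307986e+00]
57 [248.9 239.2] [237.2 240.2] [260.5 238.2]
63 [248.9 237.7] [237.2 238.7] [260.5 236.7]
70 [248.9 235.9] [237.2 236.9] [260.5 235. ]
bed [ 186  207   81   32 2273] ((514.8722534179688, 230.97103881835938), (288.8556823730469, 110.87238311767578), 89.38529968261719)
```

>>> move_arm:
  increments:
    - [0.2,0.4,2,0,0,0]
    - [0.2,0.4,3.5,0,0,0]
    - [0.2,0.4,4.5,0,0,0]
    - [0.2,0.4,4.5,0,0,0]
    - [0.2,0.4,4.5,0,0,0]

```text
clock: 8.7
eef_pos: [549.6, -235.5, 12.7]
tool_rot: [3.141, 0.0, 1.422]
force: [-0.5, 0.1, -0.0]
width: 85.0
```

>>> move_arm:
  increments:
    - [0,0,0.6,0,0,0]
    - [0,0,1.1,0,0,0]
    - [0,0,1.1,0,0,0]
    - [0,0,1.1,0,0,0]

```text
clock: 9.1
eef_pos: [549.2, -235.4, 1.0]
tool_rot: [-3.141, -0.0, 1.422]
force: [-0.7, -0.7, -0.4]
width: 85.4
```

>>> move_arm:
  increments:
    - [0,0,0,0,0,0]
    - [0,0,0,0,0,0]
    - [0,0,0,0,0,0]
    - [0,0,0,0,0,0]
    - [0,0,0,0,0,0]
    - [0,0,0,0,0,0]
  grip: 0.1

```text
clock: 9.7
eef_pos: [549.6, -235.5, 2.0]
tool_rot: [3.141, 0.0, 1.422]
force: [-1.2, 1.2, 5.5]
width: 51.5
```

>>> move_arm:
  increments:
    - [0,0,-1,0,0,0]
    - [0,0,-3,0,0,0]
    - [0,0,-6,0,0,0]
    - [0,0,-10,0,0,0]
    - [0,0,-15,0,0,0]
    - [0,0,-15,0,0,0]
    - [0,0,-15,0,0,0]
  grip: -0.1

```text
clock: 10.4
eef_pos: [550.1, -235.8, 153.1]
tool_rot: [3.138, 0.001, 1.422]
force: [-0.4, -0.5, -1.1]
width: 50.4
```

```bash
python3 - <<'E'
from h import *
s=ctrl.read_state();print(s['eef_pos'],s['force'],s['width'])
b=pic('side'); crop(b,'pics/c6.png',200,290,160,280,5)
way((520,0,180,1.0),(514,192,160,0),(514,192,70,0))
E
```

```text
[ 550.14943268 -235.7913257   153.06068293] [-0.4413926  -0.5299203  -1.14184382] 50.351236857204256
[22.86, -6.37, -2.86, 0.02, 0.02, 24.15]
[41.75, -9.82, -0.87, 0.02, 0.01, 81.45]
[41.76, -9.82, 8.13, 0.02, 0.01, 81.45]
```

View pics/c6.png

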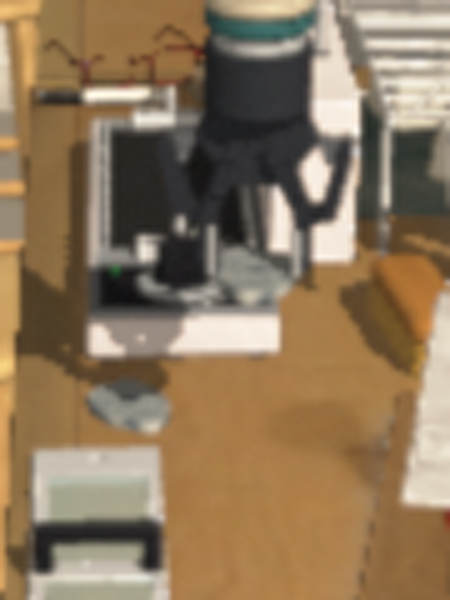

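Slab held. I'll carry it to the bed at y≈185 with its long axis along x.

>>> move_arm:
  increments:
    - [23,-6.4,-3,0,0,24]
    - [23,-6.4,-3,0,0,24]
    - [23,-6.4,-3,0,0,24]
    - [23,-6.4,-3,0,0,24]
    - [23,-6.4,-3,0,0,24]
    - [23,-6.4,-3,0,0,24]
    - [41.1,-9.7,-1,0,0,81.5]
    - [41.1,-9.7,-1,0,0,81.5]
    - [41.1,-9.7,-1,0,0,81.5]
    - [41.1,-9.7,-1,0,0,81.5]
    - [41.1,-9.7,-1,0,0,81.5]
    - [41.1,-9.7,-1,0,0,81.5]
    - [41.1,-9.7,-1,0,0,81.5]
    - [41.1,-9.7,-1,0,0,81.5]
    - [41.1,-9.7,3,0,0,81.5]
    - [41.1,-9.7,7,0,0,81.5]
    - [41.1,-9.7,8,0,0,81.5]
    - [41.1,-9.7,8,0,0,81.5]
    - [41.1,-9.7,8,0,0,81.5]

```text
clock: 12.35
eef_pos: [515.4, 185.2, 71.9]
tool_rot: [-3.141, -0.001, -0.001]
force: [-0.4, 0.2, 0.7]
width: 51.1
```

```bash
python3 - <<'E'
from h import *
s=ctrl.read_state();print(s['eef_pos'],s['force'],s['width'],s['tool_rot'])
way((514,185,46,0))
E
```

```text
[515.36454858 185.22620659  71.94819008] [-0.44303837  0.17988312  0.71093816] 51.14036738540509 [-3.14136223e+00 -1.17043477e-03 -5.50732946e-04]
[-0.14, 0.02, 2.59, -0.01, -0.07, -0.03]
```

>>> move_arm:
  increments:
    - [-0.1,0,1,0,0,0]
    - [-0.1,0,1.8,0,0,0]
    - [-0.1,0,2.2,0,0,0]
    - [-0.1,0,2.4,0,0,0]
    - [-0.1,0,2.6,0,0,0]
    - [-0.1,0,2.6,0,0,0]
    - [-0.1,0,2.6,0,0,0]

```text
clock: 13.05
eef_pos: [513.6, 185.5, 45.2]
tool_rot: [-3.142, -0.0, -0.001]
force: [-1.2, 0.1, -0.2]
width: 50.7
```

>>> move_arm:
  increments:
    - [0,0,0.1,0,0,0]
    - [0,0,0.15,0,0,0]
    - [0,0,0.2,0,0,0]
    - [0,0,0.2,0,0,0]

```text
clock: 13.45
eef_pos: [513.7, 185.5, 44.0]
tool_rot: [-3.141, -0.001, -0.001]
force: [-1.7, -0.9, 6.8]
width: 51.3
```

>>> move_arm:
  increments:
    - [0,0,0,0,0,0]
    - [0,0,0,0,0,0]
    - [0,0,0,0,0,0]
    - [0,0,0,0,0,0]
    - [0,0,-0.5,0,0,0]
    - [0,0,-2,0,0,0]
    - [0,0,-5,0,0,0]
    - [0,0,-10,0,0,0]
    - [0,0,-14,0,0,0]
    - [0,0,-14,0,0,0]
    - [0,0,-14,0,0,0]
  grip: 0.7

```text
clock: 14.55
eef_pos: [513.8, 185.7, 184.3]
tool_rot: [-3.141, -0.002, -0.001]
force: [-0.3, -0.1, 0.4]
width: 72.4
```

```bash
python3 - <<'E'
from h import *
s=ctrl.read_state();print(s['eef_pos'],s['force'],s['width'],s['tool_rot'])
yw=np.radians(117.3)
way((520,0,190,.9),(466,-132,120,yw),(466,-132,15,yw))
im=pic('top');cv2.imwrite('pics/t7.png',im); hsv=cv2.cvtColor(im,cv2.COLOR_BGR2HSV);x,y,w,h=312,231,28,23
m=np.zeros(im.shape[:2],np.uint8); m[y:y+h,x:x+w]=(hsv[y:y+h,x:x+w,1]<80)
n,l,st,ce=cv2.connectedComponentsWithStats(m); i=1+np.argmax(st[1:,4]); v,u=np.nonzero(l==i)
print(ray('top',u.mean(),v.mean(),6),len(u))
E
```

```text
[513.8484124 185.7207591 184.2880913] [-0.3409017  -0.12958986  0.40072095] 72.36675314023242 [-3.14052415e+00 -2.04793585e-03 -5.77318818e-04]
[0.63, 18.57, -0.59, -0.0, -0.14, -51.6]
[-4.78, 31.78, 6.39, 0.08, -0.14, -117.33]
[-4.8, 31.79, 16.89, 0.08, -0.14, -117.33]
[ 466.06693188 -132.42187482    6.        ] 266
```

>>> move_arm:
  increments:
    - [0.6,18.6,-0.6,0,0,-51.6]
    - [0.6,18.6,-0.6,0,0,-51.6]
    - [0.6,18.6,-0.6,0,0,-51.6]
    - [0.6,18.6,-0.6,0,0,-51.6]
    - [0.6,18.6,-0.6,0,0,-51.6]
    - [0.6,18.6,-0.6,0,0,-51.6]
    - [-4.8,31.8,6,0,0,-117.3]
    - [-4.8,31.8,6,0,0,-117.3]
    - [-4.8,31.8,6,0,0,-117.3]
    - [-4.8,31.8,6,0,0,-117.3]
    - [-4.8,31.8,6,0,0,-117.3]
    - [-4.8,31.8,6,0,0,-117.3]
    - [-4.8,31.8,6,0,0,-117.3]
    - [-4.8,31.8,6,0,0,-117.3]
    - [-4.8,31.8,11,0,0,-117.3]
    - [-4.8,31.8,15,0,0,-117.3]
    - [-4.8,31.8,15.5,0,0,-117.3]
    - [-4.8,31.8,15.5,0,0,-117.3]
    - [-4.8,31.8,15.5,0,0,-117.3]
  grip: 1

```text
clock: 16.5
eef_pos: [465.8, -132.3, 28.9]
tool_rot: [3.141, 0.0, 2.047]
force: [0.2, -0.4, -0.4]
width: 85.0
```

```bash
python3 - <<'E'
from h import *
s=ctrl.read_state();print(s['eef_pos'],s['force'],s['width'],s['tool_rot'])
yw=np.radians(117.3)
way((466,-132.5,2,yw))
a=pic('top');b=pic('side'); cv2.imwrite('pics/t8.png',a)
A=cv2.resize(a[190:255,175:345],None,fx=2.9,fy=6,interpolation=2)[:390];B=cv2.resize(b[190:255,190:252],None,fx=4.8,fy=6,interpolation=2)
cv2.imwrite('pics/c8.png',np.hstack([A,B]))
E
```

```text
[ 465.79603679 -132.28073299   28.94648409] [ 0.20350202 -0.3710917  -0.38241269] 85.01553167095618 [3.14065843e+00 2.22755378e-04 2.04680125e+00]
[-0.03, 0.01, 2.69, 0.05, 0.01, -0.03]
```

View pics/c8.png

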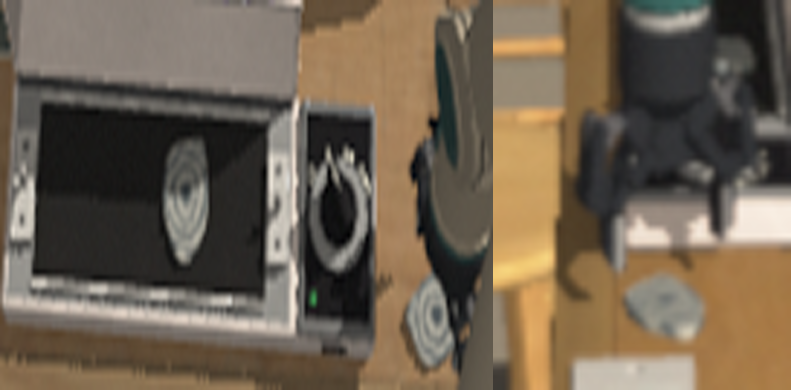

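Slab 1 lies flat on the bed at crop (186,200), and the fingers straddle slab 2. I'll descend and grip it.

>>> move_arm:
  increments:
    - [0,0,1.5,0,0,0]
    - [0,0,2.7,0,0,0]
    - [0,0,2.7,0,0,0]
    - [0,0,2.7,0,0,0]
    - [0,0,2.7,0,0,0]

```text
clock: 17.1
eef_pos: [465.6, -132.5, 1.6]
tool_rot: [3.141, 0.0, 2.047]
force: [-0.9, 0.8, 0.8]
width: 85.4
```

>>> move_arm:
  increments:
    - [0,0,0,0,0,0]
    - [0,0,0,0,0,0]
    - [0,0,0,0,0,0]
    - [0,0,0,0,0,0]
    - [0,0,0,0,0,0]
    - [0,0,0,0,0,0]
    - [0,0,-2,0,0,0]
    - [0,0,-5,0,0,0]
    - [0,0,-10,0,0,0]
    - [0,0,-15,0,0,0]
    - [0,0,-17,0,0,0]
    - [0,0,-17,0,0,0]
    - [0,0,-17,0,0,0]
  grip: 0

```text
clock: 18.4
eef_pos: [464.9, -132.9, 171.1]
tool_rot: [-3.141, 0.001, 2.046]
force: [-0.9, -0.5, -0.7]
width: 51.1
```

```bash
python3 - <<'E'
from h import *
s=ctrl.read_state();print(s['eef_pos'],s['force'],s['width'],s['tool_rot'])
way((500,20,185,1.2),(514,275,180,0),(514,275,70,0))
im=cv2.imread('pics/t8.png')
hsv=cv2.cvtColor(im,cv2.COLOR_BGR2HSV);g=hsv[...,2]
m=np.zeros(g.shape,np.uint8); m[207:238,215:262]=(g[207:238,215:262]>75)
n,l,st,ce=cv2.connectedComponentsWithStats(m)
for i in range(1,n):
    if st[i,4]>60: print(st[i],ray('top',*ce[i],49))
E
```

```text
[ 464.87499604 -132.85340961  171.08793547] [-0.912582   -0.50775581 -0.72688873] 51.08093884829799 [-3.14143692e+00  5.00619457e-04  2.04595611e+00]
[11.98, 10.12, -1.4, 0.0, 0.03, 48.47]
[34.02, 23.03, -0.91, 0.02, 0.03, 117.22]
[34.02, 23.03, 10.09, 0.02, 0.03, 117.22]
[215 207  47   3  84] [571.84310566 181.5534761   49.        ]
[231 214  16  20 232] [511.40213939 185.26431401  49.        ]
```

>>> move_arm:
  increments:
    - [12,10,-1.4,0,0,48]
    - [12,10,-1.4,0,0,48]
    - [12,10,-1.4,0,0,48]
    - [12,10,-1.4,0,0,48]
    - [12,10,-1.4,0,0,48]
    - [12,10,-1.4,0,0,48]
    - [34,23,-1,0,0,117.2]
    - [34,23,-1,0,0,117.2]
    - [34,23,-1,0,0,117.2]
    - [34,23,-1,0,0,117.2]
    - [34,23,-1,0,0,117.2]
    - [34,23,-1,0,0,117.2]
    - [34,23,-1,0,0,117.2]
    - [34,23,-1,0,0,117.2]
    - [34,23,-1,0,0,117.2]
    - [34,23,5,0,0,117.2]
    - [34,23,9,0,0,117.2]
    - [34,23,10,0,0,117.2]
    - [34,23,10,0,0,117.2]
    - [34,23,10,0,0,117.2]

```text
clock: 20.4
eef_pos: [515.1, 275.4, 72.4]
tool_rot: [-3.141, -0.002, 0.002]
force: [0.5, 0.3, 0.3]
width: 50.4
```

>>> move_arm:
  increments:
    - [0,0,1,0,0,0]
    - [0,0,1.8,0,0,0]
    - [0,0,2.2,0,0,0]
    - [0,0,2.4,0,0,0]
    - [0,0,2.5,0,0,0]
    - [0,0,2.5,0,0,0]
    - [0,0,2.5,0,0,0]

```text
clock: 21.1
eef_pos: [514.1, 275.1, 46.3]
tool_rot: [-3.141, -0.0, 0.001]
force: [-0.3, -0.3, -0.1]
width: 50.9
```

>>> move_arm:
  increments:
    - [0,0,0.1,0,0,0]
    - [0,0,0.2,0,0,0]
    - [0,0,0.25,0,0,0]
    - [0,0,0.28,0,0,0]
    - [0,0,0.28,0,0,0]

```text
clock: 21.6
eef_pos: [514.1, 275.1, 44.2]
tool_rot: [-3.141, -0.0, 0.001]
force: [-2.0, -0.8, 6.3]
width: 51.2
```

>>> move_arm:
  increments:
    - [0,0,0,0,0,0]
    - [0,0,0,0,0,0]
    - [0,0,0,0,0,0]
    - [0,0,0,0,0,0]
    - [0,0,-0.5,0,0,0]
    - [0,0,-2,0,0,0]
    - [0,0,-5,0,0,0]
    - [0,0,-10,0,0,0]
    - [0,0,-14,0,0,0]
    - [0,0,-14,0,0,0]
    - [0,0,-14,0,0,0]
  grip: 0.7

```text
clock: 22.7
eef_pos: [514.6, 275.5, 185.5]
tool_rot: [-3.14, -0.003, 0.001]
force: [0.0, 0.2, -0.0]
width: 72.7
```

```bash
python3 - <<'E'
from h import *
way((510,100,190,0),(455,-200,190,0),(438,-380,120,0))
E
```

```text
[-0.48, 17.54, -0.49, -0.11, -0.17, 0.06]
[-6.01, 47.54, -0.56, -0.11, -0.17, 0.06]
[-7.75, 65.55, 6.4, -0.11, -0.17, 0.06]
```

>>> move_arm:
  increments:
    - [-0.5,17.5,-0.5,0,0,0]
    - [-0.5,17.5,-0.5,0,0,0]
    - [-0.5,17.5,-0.5,0,0,0]
    - [-0.5,17.5,-0.5,0,0,0]
    - [-4,37,-0.5,0,0,0]
    - [-4,37,-0.5,0,0,0]
    - [-4,37,-0.5,0,0,0]
    - [-4,37,-0.5,0,0,0]
    - [-4,37,-0.5,0,0,0]
    - [-4,37,-0.5,0,0,0]
    - [-4,37,-0.5,0,0,0]
  grip: 0

```text
clock: 23.8
eef_pos: [474.1, -93.5, 187.7]
tool_rot: [-3.14, 0.001, 0.003]
force: [0.0, 0.8, 0.4]
width: 43.0
```

```bash
python3 - <<'E'
from h import *
a=pic('top'); cv2.imwrite('pics/t9.png',a)
# press enlarged + plate enlarged
A=cv2.resize(a[200:245,176:276],None,fx=8,fy=6.4,interpolation=2);B=cv2.resize(a[232:272,342:448],None,fx=800/106,fy=7,interpolation=2)
cv2.imwrite('pics/c9.png',np.vstack([A,B])); print(A.shape,B.shape)
s=ctrl.read_state();print(s['eef_pos'])
E
```

```text
(288, 800, 3) (280, 800, 3)
[474.31363918 -93.13549499 187.82137967]
```

View pics/c9.png

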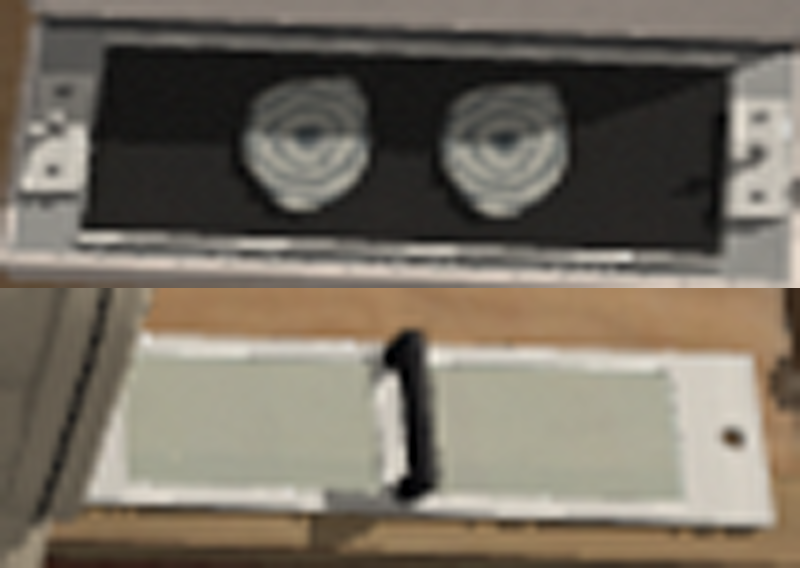

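```bash
python3 - <<'E'
from h import *
def P(u,v,x0,y0,fx,fy,z): return ray('top',x0+(u+.5)/fx-.5,y0+(v+.5)/fy-.5,z)[:2]
L=P(58.5,131,176,200,8,6.4,52.5);Rr=P(758.5,156.5,176,200,8,6.4,52.5)
d=L-Rr;print('blocks',L.round(1),Rr.round(1),'mid',((L+Rr)/2).round(1),'len',np.linalg.norm(d).round(1),'yaw',np.degrees(np.arctan2(-d[0],d[1])).round(2))
print('hole now',P(733,149,342,232,800/106,7,8).round(1))
h=[P(u,v,165,185,2.8,2.8,8) for u,v in((521,182),(768,191))];d=h[0]-h[1];print('holes0',np.round(h,1),'mid',((h[0]+h[1])/2).round(1),np.degrees(np.arctan2(-d[0],d[1])).round(2))
im=cv2.imread('pics/t9.png');g=im.max(2)
# dark-centroid of the hole
for n,(x,y) in (('t9',(439,253)),('t0',(439,253)),('t0',(351,250)),('t7',(439,253)),('t7',(351,250))):
    g=cv2.imread(f'pics/{"top0" if n=="t0" else n}.png').max(2).astype(float)[y-3:y+4,x-3:x+4]; w=np.clip(np.median(g)-15-g,0,None);v,u=np.mgrid[y-3:y+4,x-3:x+4]
    print(n,ray('top',(u*w).sum()/w.sum(),(v*w).sum()/w.sum(),8)[:2].round(1))
g=cv2.imread('pics/t9.png').max(2)
m=np.zeros(g.shape,np.uint8);m[234:266,390:404]=g[234:266,390:404]<50
v,u=np.nonzero(m);print('bar',ray('top',u.mean(),v.mean(),42)[:2].round(1))
way((439,-383,130,0),(439,-383,45,0))
E
```

```text
blocks [514.4 388.9] [511.4  71.3] mid [512.9 230.1] len 317.6 yaw -0.55
hole now [ 440.7 -538.4]
holes0 [[ 440.1 -222.8]
 [ 440.6 -539.4]] mid [ 440.4 -381.1] 0.08
t9 [ 440.4 -538.4]
t0 [ 440.4 -538.5]
t0 [ 440.4 -222.2]
t7 [ 440.4 -538.4]
t7 [ 440.4 -222.2]
bar [ 435.3 -376.4]
[-3.64, 28.98, 5.76, -0.06, 0.06, 0.22]
[-3.63, 28.99, 14.26, -0.06, 0.06, 0.22]
```

>>> move_arm:
  increments:
    - [-3.5,28.7,0,0,0,0.2]
    - [-3.5,28.7,0,0,0,0.2]
    - [-3.5,28.7,0,0,0,0.2]
    - [-3.5,28.7,0,0,0,0.2]
    - [-3.5,28.7,0,0,0,0.2]
    - [-3.5,28.7,0,0,0,0.2]
    - [-3.5,28.7,5,0,0,0.2]
    - [-3.5,28.7,9,0,0,0.2]
    - [-3.5,28.7,11,0,0,0.2]
    - [-3.5,28.7,11.3,0,0,0.2]
    - [-3.5,28.7,11.3,0,0,0.2]
    - [-3.5,28.7,11.3,0,0,0.2]

```text
clock: 25.05
eef_pos: [441.1, -382.0, 76.6]
tool_rot: [3.14, -0.002, -0.001]
force: [0.8, -0.2, 0.0]
width: 42.5
```

```bash
python3 - <<'E'
from h import *
b=pic('side'); s=ctrl.read_state(); print(s['eef_pos'],s['tool_rot'])
crop(b,'pics/c10.png',195,265,200,310,5)
print(proj('side',(440.4,-380.3,37)),proj('side',s['eef_pos']))
way((440.4,-380.3,20,0))
E
```

```text
[ 441.02066561 -382.27632197   76.82947761] [ 3.13985358e+00 -2.25898095e-03 -1.42144149e-03]
[219.31032903 265.29645696] [219.42298927 254.81668092]
[-0.08, -0.21, 5.68, 0.1, -0.13, -0.08]
```

View pics/c10.png

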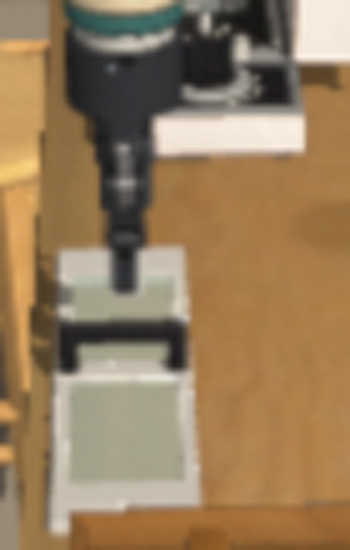

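The bar is at crop (123,335), right below the fingers, so I'll descend and grip it.

>>> move_arm:
  increments:
    - [0,-0.2,3,0.1,-0.1,0]
    - [0,-0.2,5,0.1,-0.1,0]
    - [0,-0.2,5.7,0.1,-0.1,0]
    - [0,-0.2,5.7,0.1,-0.1,0]
    - [0,-0.2,5.7,0.1,-0.1,0]

```text
clock: 25.6
eef_pos: [440.4, -380.7, 19.5]
tool_rot: [-3.141, 0.0, -0.002]
force: [-0.0, 0.1, 0.0]
width: 42.9
```

>>> move_arm:
  increments:
    - [0,0,0,0,0,0]
    - [0,0,0,0,0,0]
    - [0,0,0,0,0,0]
    - [0,0,0,0,0,0]
    - [0,0,0,0,0,0]
    - [0,0,0,0,0,0]
    - [0,0,0,0,0,0]
  grip: -1

```text
clock: 26.3
eef_pos: [440.3, -380.7, 19.5]
tool_rot: [-3.141, 0.0, -0.002]
force: [-0.3, 0.6, 5.5]
width: 11.8
```

>>> move_arm:
  increments:
    - [0,0,-1,0,0,0]
    - [0,0,-3,0,0,0]
    - [0,0,-6,0,0,0]
    - [0,0,-10,0,0,0]
    - [0,0,-15,0,0,0]
    - [0,0,-15,0,0,0]
    - [0,0,-15,0,0,0]
    - [0,0,-15,0,0,0]

```text
clock: 27.1
eef_pos: [438.6, -378.9, 166.8]
tool_rot: [-3.137, 0.005, -0.002]
force: [-0.3, -0.1, -5.0]
width: 11.7
```

```bash
python3 - <<'E'
from h import *
b=pic('side'); s=ctrl.read_state(); print(s['eef_pos'],s['tool_rot'],s['force'],s['torque'],s['width'])
way((480,-150,180,0),(513,230.1,175,np.radians(-.55)))
E
```

```text
[ 438.49282596 -378.93874283  166.41529854] [-3.13686524e+00  5.25431108e-03 -2.43989634e-03] [ 0.90215977  0.31623715 -6.41296389] [ 0.00538034 -0.02985977 -0.0189914 ] 11.74897360410042
[4.09, -22.91, -1.27, -0.27, 0.3, -0.14]
[7.3, -60.93, -0.61, -0.27, 0.3, 0.41]
```

>>> move_arm:
  increments:
    - [0.5,-3,-0.5,-0.2,0.3,0]
    - [1.2,-7,-0.7,-0.2,0.3,0]
    - [1.9,-11,-1,-0.2,0.3,0]
    - [2.6,-15,-1,-0.2,0.3,0]
    - [3.3,-19,-1,-0.2,0.3,0]
    - [4,-23,-1,-0.2,0.3,0.1]
    - [4.4,-27,-1,-0.2,0.3,0.1]
    - [4.8,-31,-1,-0.2,0.3,0.1]
    - [5.2,-35,-1,-0.2,0.3,0.2]
    - [5.6,-39,-1,-0.2,0.3,0.2]
    - [6,-43,-1,-0.2,0.3,0.2]
    - [6.3,-47,-1,-0.2,0.3,0.3]
    - [6.6,-51,-1,-0.2,0.3,0.3]
    - [6.9,-55,-1,-0.2,0.3,0.3]
    - [7.1,-58,-0.8,-0.2,0.3,0.4]
    - [7.3,-60,-0.6,-0.2,0.3,0.4]
    - [7.3,-61,-0.6,-0.2,0.3,0.4]
    - [7.3,-61,-0.6,-0.2,0.3,0.4]
    - [7.3,-61,-0.6,-0.2,0.3,0.4]
    - [7.3,-61,-0.6,-0.2,0.3,0.4]

```text
clock: 29.15
eef_pos: [514.5, 227.3, 175.1]
tool_rot: [3.138, -0.003, -0.012]
force: [1.2, 0.3, -5.0]
width: 12.2
```

```bash
python3 - <<'E'
from h import *
s=ctrl.read_state(); print(s['eef_pos'],s['tool_rot'],s['force'],s['torque'],s['width'])
way((513,230.1,115,np.radians(-.55)))
E
```

```text
[514.48791616 227.27445142 175.06511581] [ 3.13830491e+00 -2.89182764e-03 -1.21053234e-02] [ 1.20599458  0.33173372 -4.99496101] [-0.00562883  0.02691271  0.03475462] 12.226601282043188
[-0.17, -0.3, 6.01, 0.19, -0.17, -0.14]
```

>>> move_arm:
  increments:
    - [-0.15,-0.3,2,0.2,-0.2,0.1]
    - [-0.15,-0.3,4.5,0.2,-0.2,0.1]
    - [-0.15,-0.3,6,0.2,-0.2,0.1]
    - [-0.15,-0.3,6.7,0.2,-0.2,0.1]
    - [-0.15,-0.3,6.7,0.2,-0.2,0.1]
    - [-0.15,-0.3,6.7,0.2,-0.2,0.1]

```text
clock: 29.75
eef_pos: [514.0, 232.0, 108.9]
tool_rot: [-3.14, -0.001, -0.012]
force: [0.8, -0.7, -4.6]
width: 11.9
```

```bash
python3 - <<'E'
from h import *
s=ctrl.read_state(); print(s['eef_pos'],s['tool_rot'],s['force'],s['torque'],s['width'])
a=pic('top');b=pic('side');cv2.imwrite('pics/t11.png',a);cv2.imwrite('pics/s11.png',b)
A=cv2.resize(a[195:245,170:280],None,fx=7,fy=6,interpolation=2)
B=cv2.resize(b[160:220,205:265],None,fx=7,fy=5,interpolation=2)
o=np.zeros((600,770,3),np.uint8);o[:300]=A;o[300:,:420]=B;cv2.imwrite('pics/c11.png',o)
z=s['eef_pos'][2]-19.5; print('underside',z)
for sgn in(1,-1):
  p=np.array([512.9,230.1])+sgn*158*np.array([.0096,1]); print('pin px top',proj('top',(*p,78.5)).round(1),'hole', proj('top',(*p,z+8)).round(1), 'side tip',proj('side',(*p,78.5)).round(1),'side hole',proj('side',(*p,z+8)).round(1))
way((512.9,230.1,80,np.radians(-.55)))
E
```

```text
[513.95491386 232.01610352 108.94148757] [-3.13956071e+00 -1.22078469e-03 -1.21602995e-02] [ 0.84835009 -0.71972695 -4.61240634] [0.01315607 0.04078241 0.00225291] 11.88029735945855
underside 89.44148757228957
pin px top [182.  217.6] hole [181.2 215.7] side tip [233.6 176.3] side hole [233.6 172.6]
pin px top [270.4 221.6] hole [270.5 219.7] side tip [235.5 201.4] side hole [235.6 197.2]
[-0.12, 0.25, 2.93, -0.15, -0.11, -0.11]
```

View pics/c11.png

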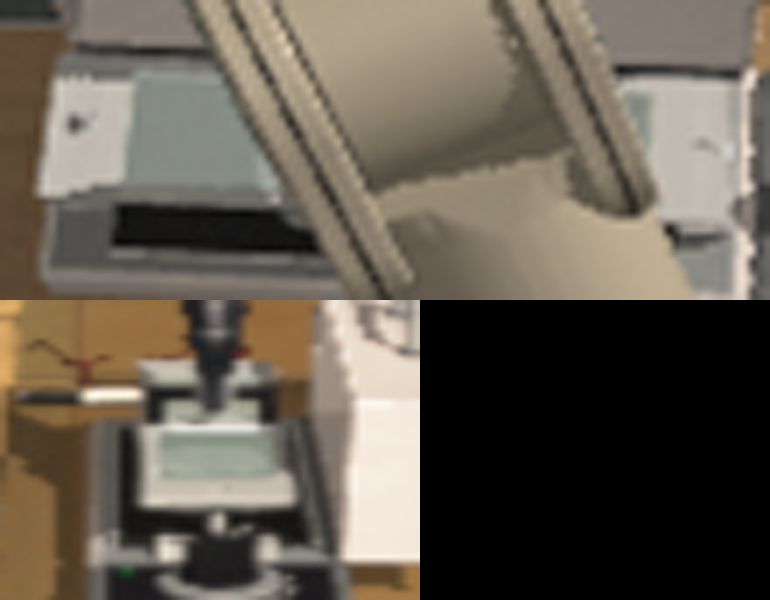

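Left hole is at px (180.4,214.9) against an expected (181.2,215.7). The plate is about 2–3 mm too far in +x and 2 mm in +y, so I'll correct and lower in steps.

>>> move_arm:
  increments:
    - [-0.25,0.2,0.2,-0.1,-0.1,0]
    - [-0.25,0.2,0.5,-0.1,-0.1,0]
    - [-0.25,0.2,0.8,-0.1,-0.1,0]
    - [-0.25,0.2,1.0,-0.1,-0.1,0]
    - [-0.25,0.2,1.2,-0.1,-0.1,0]
    - [-0.25,0.2,1.3,-0.1,-0.1,0]
    - [-0.25,0.2,1.3,-0.1,-0.1,0]
    - [-0.25,0.2,1.3,-0.1,-0.1,0]

```text
clock: 30.65
eef_pos: [510.8, 230.5, 95.3]
tool_rot: [-3.142, 0.002, -0.011]
force: [-0.0, -0.9, -5.5]
width: 12.1
```

>>> move_arm:
  increments:
    - [0,0,0.1,0,0,0]
    - [0,0,0.3,0,0,0]
    - [0,0,0.5,0,0,0]
    - [0,0,0.5,0,0,0]

```text
clock: 31.05
eef_pos: [510.9, 230.4, 90.1]
tool_rot: [3.142, 0.001, -0.011]
force: [1.5, -0.6, -4.5]
width: 11.8
```

>>> move_arm:
  increments:
    - [0,0,0.1,0,0,0]
    - [0,0,0.2,0,0,0]
    - [0,0,0.3,0,0,0]
    - [0,0,0.3,0,0,0]

```text
clock: 31.45
eef_pos: [511.4, 230.3, 87.3]
tool_rot: [3.142, 0.0, -0.012]
force: [1.2, -1.0, -3.6]
width: 11.9
```

>>> move_arm:
  increments:
    - [0,0,0.1,0,0,0]
    - [0,0,0.2,0,0,0]
    - [0,0,0.3,0,0,0]
    - [0,0,0.3,0,0,0]

```text
clock: 31.85
eef_pos: [511.4, 230.3, 84.3]
tool_rot: [3.142, 0.0, -0.012]
force: [3.4, -2.4, -3.0]
width: 11.7
```

```bash
python3 - <<'E'
from h import *
s=ctrl.read_state(); print(s['eef_pos'],s['tool_rot'],s['force'],s['torque'],s['width'])
E
```

```text
[511.39796185 230.26566157  84.29300161] [ 3.14156640e+00  4.39570995e-04 -1.15014726e-02] [ 3.44789131 -2.35084873 -3.02796358] [-0.43471243 -0.93217769  0.02945284] 11.730932620091908
```

>>> move_arm:
  increments:
    - [0.1,0.05,0,0,0,0]
    - [0.1,0.05,0,0,0,0]
    - [0.1,0.05,0.15,0,0,0]
    - [0.1,0.05,0.3,0,0,0]
    - [0.1,0.05,0.3,0,0,0]

```text
clock: 32.35
eef_pos: [511.5, 230.0, 80.9]
tool_rot: [3.142, 0.002, -0.011]
force: [2.9, -0.6, -5.3]
width: 11.7
```

```bash
python3 - <<'E'
from h import *
s=ctrl.read_state(); print(s['eef_pos'],s['tool_rot'],s['force'],s['torque'],s['width'])
E
```

```text
[511.46438925 230.01691011  80.93113705] [ 3.14150666e+00  2.14260142e-03 -1.10892754e-02] [ 2.86572782 -0.60889879 -5.2985655 ] [-0.2063559  -0.64396817 -0.0015137 ] 11.684801513475751
```

>>> move_arm:
  increments:
    - [0.15,0.02,0.1,0,0,0]
    - [0.15,0.02,0.3,0,0,0]
    - [0.15,0.02,0.5,0,0,0]
    - [0.15,0.02,0.6,0,0,0]
    - [0.15,0.02,0.6,0,0,0]

```text
clock: 32.85
eef_pos: [512.6, 229.8, 74.9]
tool_rot: [3.141, 0.003, -0.011]
force: [-0.2, -0.0, -4.7]
width: 12.0
```

>>> move_arm:
  increments:
    - [0,0,0.1,0,0,0]
    - [0,0,0.2,0,0,0]
    - [0,0,0.25,0,0,0]
    - [0,0,0.25,0,0,0]

```text
clock: 33.25
eef_pos: [513.1, 229.7, 72.7]
tool_rot: [3.142, 0.002, -0.011]
force: [-0.3, 0.8, -4.6]
width: 11.8
```

```bash
python3 - <<'E'
from h import *
s=ctrl.read_state(); print(s['eef_pos'],s['tool_rot'],s['force'],s['torque'],s['width'])
E
```

```text
[513.06794073 229.73657131  72.66062135] [ 3.14153537e+00  1.90772628e-03 -1.12478875e-02] [-0.34597599  0.75124651 -4.55631127] [-0.00896781  0.00973964 -0.02469351] 11.824689326917454
```

Aligned with no lateral force. I'll lower the last millimetre to contact.

>>> move_arm:
  increments:
    - [0,0,0.05,0,0,0]
    - [0,0,0.1,0,0,0]
    - [0,0,0.1,0,0,0]
    - [0,0,0.1,0,0,0]

```text
clock: 33.65
eef_pos: [513.2, 229.8, 72.0]
tool_rot: [-3.141, 0.002, -0.011]
force: [-1.5, -0.4, -1.7]
width: 11.7
```

>>> move_arm:
  increments:
    - [0,0,0.05,0,0,0]
    - [0,0,0.1,0,0,0]
    - [0,0,0.1,0,0,0]

```text
clock: 33.95
eef_pos: [513.2, 229.8, 72.0]
tool_rot: [-3.141, 0.001, -0.011]
force: [-3.1, -1.5, 8.7]
width: 11.9
```

Seated at TCP 72.0 as predicted. I'll release and retreat.

>>> move_arm:
  increments:
    - [0,0,-0.1,0,0,0]
    - [0,0,-0.1,0,0,0]
    - [0,0,-0.1,0,0,0]
    - [0,0,-0.1,0,0,0]
    - [0,0,-1.5,0,0,0]
    - [0,0,-4,0,0,0]
    - [0,0,-8,0,0,0]
    - [0,0,-12,0,0,0]
    - [-5,0,-15,0,0,0]
    - [-8,2,-15,0,0,0]
    - [-8,6,-15,0,0,0]
    - [-8,10,-15,0,0,0]
    - [-8,15,-15,0,0,0]
    - [-8,20,-15,0,0,0]
    - [-8,25,-15,0,0,0]
    - [-8,30,-15,0,0,0]
    - [-8,35,-15,0,0,0]
    - [-8,40,-15,0,0,0]
    - [-8,40,-15,0,0,0]
  grip: -0.2

```text
clock: 35.85
eef_pos: [428.2, -177.7, 222.2]
tool_rot: [3.137, -0.001, -0.024]
force: [0.1, 0.3, 0.6]
width: 34.1
```

```bash
python3 - <<'E'
from h import *
s=ctrl.read_state(); print(s['eef_pos'],s['tool_rot'],s['force'],s['width'])
a=pic('top');b=pic('side');cv2.imwrite('pics/t12.png',a);cv2.imwrite('pics/s12.png',b)
A=cv2.resize(a[150:245,170:310],None,fx=5,fy=4,interpolation=2)
B=cv2.resize(b[140:220,190:290],None,fx=4.,fy=2.75,interpolation=2)
o=np.zeros((600,700,3),np.uint8);o[:380]=A;o[380:,:400]=B;cv2.imwrite('pics/c12.png',o)
E
```

```text
[ 428.15859453 -177.68968429  222.23008483] [ 3.13659517e+00 -9.88739878e-04 -2.36346924e-02] [0.07879004 0.3243845  0.64427438] 34.126916219361526
```

View pics/c12.png

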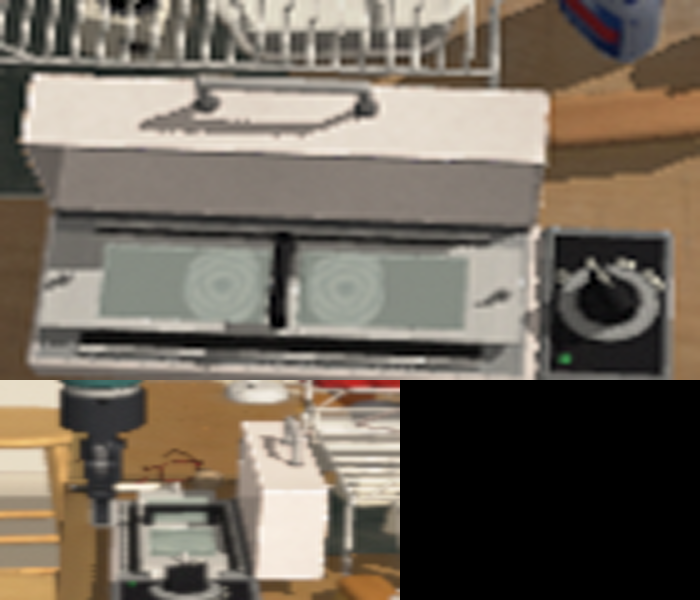

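The plate sits over both pins with both slabs under the glass. The hood handle is at crop (200–370,80–130). Before closing the hood I'll check the clearance to the dish rack behind it.

```bash
python3 - <<'E'
from h import *
for z in(50,100,150,200):print(z,'rack front edge top',ray('top',235,166,z).round())
for z in(100,150,200):print('proj side',proj('side',ray('top',235,166,z)),proj('side',ray('top',268,166,z)))
u=lambda x,y:(170+(x+.5)/5-.5,150+(y+.5)/4-.5)
print('handle bar ends z222',[ray('top',*u(x,y),222).round(1) for x,y in((200,82),(370,92))])
way((450,0,290,.8),(540,228,290,1.57),(634,228,290,1.57),(634,228,208,1.57))
E
```

```text
50 rack front edge top [742. 212.  50.]
100 rack front edge top [717. 209. 100.]
150 rack front edge top [691. 205. 150.]
200 rack front edge top [666. 202. 200.]
proj side [280.76229324 184.74423885] [285.53615822 194.76692396]
proj side [275.59036779 174.34668791] [279.96738431 183.5614204 ]
proj side [270.30382592 163.71871408] [274.28974246 172.13685244]
handle bar ends z222 [array([636.3, 285.1, 222. ]), array([631.2, 169.5, 222. ])]
[1.87, -17.09, -6.85, -0.02, 0.05, -46.7]
[10.53, -40.03, -6.86, -0.04, 0.05, -90.82]
[19.93, -40.17, -6.87, -0.04, 0.05, -90.82]
[19.93, -40.17, 1.33, -0.04, 0.05, -90.82]
```

>>> move_arm:
  increments:
    - [1.9,-17,-6.9,0,0,-46.7]
    - [1.9,-17,-6.9,0,0,-46.7]
    - [1.9,-17,-6.9,0,0,-46.7]
    - [1.9,-17,-6.9,0,0,-46.7]
    - [1.9,-17,-6.9,0,0,-46.7]
    - [1.9,-17,-6.9,0,0,-46.7]
    - [10.5,-40,-6.9,0,0,-90.8]
    - [10.5,-40,-6.9,0,0,-90.8]
    - [10.5,-40,-6.9,0,0,-90.8]
    - [10.5,-40,-6.9,0,0,-90.8]
    - [10.5,-40,-6.9,0,0,-90.8]
    - [10.5,-40,-6.9,0,0,-90.8]
    - [19.9,-40.2,-6.9,0,0,-90.8]
    - [19.9,-40.2,-6.9,0,0,-90.8]
    - [19.9,-40.2,-6.9,0,0,-90.8]
    - [19.9,-40.2,-5,0,0,-90.8]
    - [19.9,-40.2,-3,0,0,-90.8]
    - [19.9,-40.2,-3,0,0,-90.8]
    - [19.9,-40.2,-3,0,0,-90.8]
  grip: -0.3

```text
clock: 37.85
eef_pos: [631.3, 231.5, 251.1]
tool_rot: [-3.139, -0.0, 1.575]
force: [0.7, 0.1, 1.1]
width: 30.2
```

```bash
python3 - <<'E'
from h import *
s=ctrl.read_state(); print(s['eef_pos'],s['tool_rot'],s['force'],s['width'])
b=pic('side')
B=cv2.resize(b[90:210,215:315],None,fx=6,fy=5,interpolation=2);cv2.imwrite('pics/c13.png',B)
way((634,228,207,1.57))
E
```

```text
[631.32540651 231.51256294 251.09453719] [-3.13914950e+00 -4.35349244e-05  1.57523512e+00] [0.71919915 0.06182981 1.13204035] 30.180984467779098
[-0.35, 0.19, 4.48, -0.04, -0.04, 0.27]
```

View pics/c13.png

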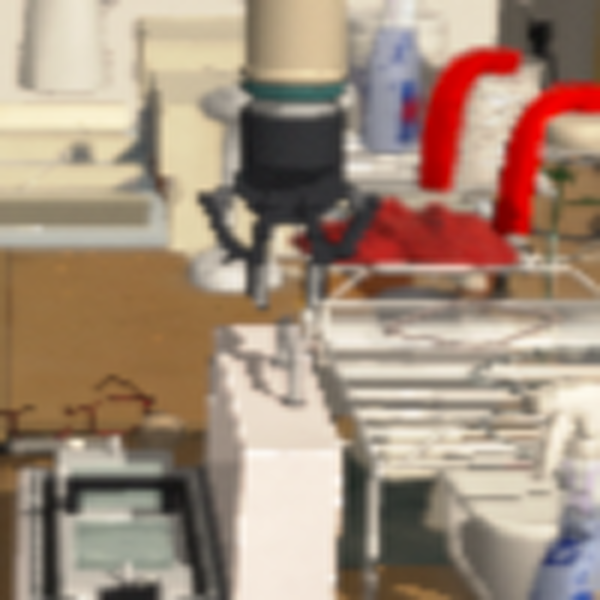

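>>> move_arm:
  increments:
    - [-0.3,0.2,1.5,0,0,0]
    - [-0.3,0.2,3,0,0,0]
    - [-0.3,0.2,4.2,0,0,0]
    - [-0.3,0.2,4.4,0,0,0]
    - [-0.3,0.2,4.4,0,0,0]
    - [-0.3,0.2,4.4,0,0,0]

```text
clock: 38.5
eef_pos: [634.8, 227.7, 207.1]
tool_rot: [-3.141, -0.001, 1.574]
force: [-0.5, 1.0, -1.0]
width: 29.5
```

>>> move_arm:
  increments:
    - [0,0,0,0,0,0]
    - [0,0,0,0,0,0]
    - [0,0,0,0,0,0]
    - [0,0,0,0,0,0]
    - [0,0,0,0,0,0]
    - [0,0,0,0,0,0]
  grip: -0.85

```text
clock: 39.1
eef_pos: [634.5, 227.7, 207.4]
tool_rot: [-3.141, -0.001, 1.573]
force: [-1.1, -0.3, 6.0]
width: 10.0
```

```bash
python3 - <<'E'
from h import *
s=ctrl.read_state(); print(s['eef_pos'],s['force'],s['width'])
h=np.array([585.4,40])
b0=lambda t:h+188*np.array([-np.cos(t+.242),np.sin(t+.242)])
t0=1.6
for t in np.arange(1.6,-.01,-.08): 
    d=b0(t)-b0(t0); print(round(t,2),[0,round(d[0]/10,1),round(-d[1]/10,1)],end=' ')
print(b0(1.6),b0(0))
E
```

```text
[634.49705515 227.67808925 207.43309184] [-1.07454097 -0.28801919  5.96141261] 10.022684929746815
1.6 [0, np.float64(0.0), np.float64(-0.0)] 1.52 [0, np.float64(-1.5), np.float64(-0.3)] 1.44 [0, np.float64(-3.0), np.float64(-0.6)] 1.36 [0, np.float64(-4.4), np.float64(-0.7)] 1.28 [0, np.float64(-6.0), np.float64(-0.7)] 1.2 [0, np.float64(-7.5), np.float64(-0.5)] 1.12 [0, np.float64(-8.9), np.float64(-0.3)] 1.04 [0, np.float64(-10.4), np.float64(0.1)] 0.96 [0, np.float64(-11.8), np.float64(0.6)] 0.88 [0, np.float64(-13.2), np.float64(1.2)] 0.8 [0, np.float64(-14.5), np.float64(1.9)] 0.72 [0, np.float64(-15.8), np.float64(2.7)] 0.64 [0, np.float64(-17.0), np.float64(3.6)] 0.56 [0, np.float64(-18.1), np.float64(4.6)] 0.48 [0, np.float64(-19.1), np.float64(5.7)] 0.4 [0, np.float64(-20.1), np.float64(6.9)] 0.32 [0, np.float64(-20.9), np.float64(8.1)] 0.24 [0, np.float64(-21.7), np.float64(9.4)] 0.16 [0, np.float64(-22.3), np.float64(10.8)] 0.08 [0, np.float64(-22.9), np.float64(12.2)] -0.0 [0, np.float64(-23.3), np.float64(13.6)] [635.76356598 221.12843847] [402.87820208  85.05322723]
```

>>> move_arm:
  increments:
    - [0,-1.5,-0.3,0,0,0]
    - [0,-3.0,-0.6,0,0,0]
    - [0,-4.4,-0.7,0,0,0]
    - [0,-6.0,-0.7,0,0,0]
    - [0,-7.5,-0.5,0,0,0]
    - [0,-8.9,-0.3,0,0,0]
    - [0,-10.4,0.1,0,0,0]
    - [0,-11.8,0.6,0,0,0]
    - [0,-13.2,1.2,0,0,0]
    - [0,-14.5,1.9,0,0,0]
    - [0,-15.8,2.7,0,0,0]
    - [0,-17.0,3.6,0,0,0]
    - [0,-18.1,4.6,0,0,0]
    - [0,-19.1,5.7,0,0,0]
    - [0,-20.1,6.9,0,0,0]
    - [0,-20.9,8.1,0,0,0]
    - [0,-21.7,9.4,0,0,0]
    - [0,-22.3,10.8,0,0,0]
    - [0,-22.6,11.5,0,0,0]
    - [0,-22.6,11.5,0,0,0]

```text
clock: 41.1
eef_pos: [408.2, 229.7, 91.1]
tool_rot: [-3.141, -0.004, 1.575]
force: [-0.5, 6.5, -3.7]
width: 9.9
```

```bash
python3 - <<'E'
from h import *
s=ctrl.read_state(); print(s['eef_pos'],s['force'],s['width'])
E
```

```text
[408.20917387 229.67982151  91.1123241 ] [-0.46258871  6.51609925 -3.74994413] 9.860879879328866
```

Near shut. I'll lower the last 2 cm slowly.

>>> move_arm:
  increments:
    - [0,-0.2,0.5,0,0,0]
    - [0,-0.3,0.9,0,0,0]
    - [0,-0.5,1.3,0,0,0]
    - [0,-0.6,1.6,0,0,0]
    - [0,-0.7,1.9,0,0,0]
    - [0,-0.7,2.1,0,0,0]
    - [0,-0.7,2.1,0,0,0]

```text
clock: 41.8
eef_pos: [402.1, 229.8, 71.0]
tool_rot: [3.141, -0.005, 1.575]
force: [-0.3, 6.2, -0.4]
width: 9.7
```

>>> move_arm:
  increments:
    - [0,0,0,0,0,0]
    - [0,0,0,0,0,0]
    - [0,0,0,0,0,0]
    - [0,0,0,0,0,0]
    - [0,0,-2,0,0,0]
    - [0,0,-5,0,0,0]
    - [0,0,-9,0,0,0]
    - [0,0,-13,0,0,0]
    - [0,0,-14,0,0,0]
    - [0,0,-14,0,0,0]
  grip: -0.3

```text
clock: 42.8
eef_pos: [402.4, 227.1, 212.4]
tool_rot: [3.14, -0.002, 1.573]
force: [0.7, 0.2, -0.7]
width: 30.0
```

```bash
python3 - <<'E'
from h import *
s=ctrl.read_state(); print(s['eef_pos'],s['force'],s['width'],s['tool_rot'])
way((450,60,230,1.57),(511,-4,200,1.2))
E
```

```text
[402.42891242 227.05992071 212.4073459 ] [ 0.72664971  0.22359322 -0.67868134] 30.031967408178918 [ 3.13975125e+00 -1.74632298e-03  1.57301154e+00]
[-16.71, 4.72, -1.78, 0.11, -0.1, 0.17]
[-23.13, 10.8, 1.22, 0.09, -0.12, 21.37]
```

```bash
python3 - <<'E'
from h import *
a=pic('top'); cv2.imwrite('pics/t14.png',a); g=a.max(2); print(proj('top',(510.7,-3.9,90)).round(1),proj('top',(510.7,-3.9,60)).round(1))
print(g[208:236,281:305])
for u,v in((230,165),(265,215)):
  p=ray('top',266+(u+.5)/10-.5,200+(v+.5)/10-.5,90)[:2]-np.array([510.7,-3.9]);print(p.round(1),np.arctan2(p[1],p[0]).round(2))
for q in (0,.33,.628):
  an=.942-q-.0096; print(q,[proj('top',(510.7+r*np.cos(an),-3.9+r*np.sin(an),90)).round(1).tolist() for r in(0,10,22)])
hsv=cv2.cvtColor(a,cv2.COLOR_BGR2HSV);roi=np.zeros(g.shape,bool);roi[190:240,170:282]=1
m=(roi&(hsv[...,1]<40)&(g>200)).astype(np.uint8);m=cv2.morphologyEx(m,cv2.MORPH_CLOSE,np.ones((9,9)))
print(cv2.boundingRect(m))
E
```

```text
[292.  221.4] [291.4 224.3]
[[151 138 110  85  82  93 124 165 178 178 180 169 118 103 168 186 185 187
  187 159 110 121 147 148]
 [157 161 155 126 107  81  90 124 166 181 181 183 173 122 109 170 189 187
  192 196 155  75 110 145]
 [160 165 167 167 157 121  80  91 126 173 185 183 187 172 110 107 174 191
  189 201 194  97  91 146]
 [164 167 169 171 179 168 103  82  93 132 176 188 186 190 166  81 111 175
  193 190 189 169 119 144]
 [168 170 171 174 175 175 145  79  82  95 139 183 191 189 186 143  61 119
  186 195 196 194 176 150]
 [171 172 174 177 177 180 169 137 126  80 102 152 186 190 193 182 126  81
  152 200 198 201 208 190]
 [174 174 176 177 180 180 183 190 173  95  80 107 158 192 194 195 184 131
  114 181 201 199 208 208]
 [176 177 178 180 181 182 184 186 179 150 111  80 118 174 196 197 197 188
  133 115 184 203 200 200]
 [178 179 180 181 183 183 184 187 188 189 155  76  85 128 185 200 197 201
  173  65 136 208 204 209]
 [179 181 182 183 185 185 186 187 189 193 181 129  78  96 149 195 199 201
  190 133 113 190 208 206]
 [182 183 184 184 186 186 188 188 190 190 197 191 132  80 109 
[... 1271 characters left out ...]
2 201 201 200 199 198 196 196 195 194 193 192 191 191
  192 170  95  84 125 177]
 [201 201 202 201 200 199 199 198 197 196 195 194 194 192 190 190 189 188
  188 178 129  80  98 149]
 [202 201 200 200 200 199 197 196 195 194 193 192 191 190 189 189 186 185
  185 181 152  96  82 127]
 [200 200 199 197 197 196 195 193 193 192 192 190 189 188 187 186 184 185
  184 184 179 144  80 103]
 [199 198 197 196 194 194 193 193 191 191 189 189 187 186 186 184 184 183
  182 181 185 166  77  88]]
[19.8 12.3] 0.56
[ 1.4 -0.2] -0.16
0 [[292.0, 221.4], [289.7, 219.8], [287.0, 217.8]]
0.33 [[292.0, 221.4], [290.4, 219.2], [288.5, 216.5]]
0.628 [[292.0, 221.4], [291.2, 218.9], [290.2, 215.8]]
(173, 197, 105, 40)
```

The dial pointer is at about 0.56 rad world yaw, so q≈0.37. The target pointer yaw is -0.325. I'll move above the dial.

```bash
python3 - <<'E'
from h import *
way((450,60,230,1.2),(511,-4,200,.56),(511,-4,125,.56))
E
```

```text
[-16.66, 4.81, -1.91, -0.05, 0.0, 21.38]
[-23.07, 10.9, 1.08, -0.05, 0.02, 58.04]
[-23.07, 10.9, 8.58, -0.05, 0.02, 58.04]
```

>>> move_arm:
  increments:
    - [-16.7,4.8,-1.9,0,0,21]
    - [-16.7,4.8,-1.9,0,0,21]
    - [-16.7,4.8,-1.9,0,0,21]
    - [-16.7,4.8,-1.9,0,0,21]
    - [-23,10.9,1,0,0,58]
    - [-23,10.9,1,0,0,58]
    - [-23,10.9,1,0,0,58]
    - [-23,10.9,1,0,0,58]
    - [-23,10.9,1,0,0,58]
    - [-23,10.9,1,0,0,58]
    - [-23,10.9,5,0,0,58]
    - [-23,10.9,8.5,0,0,58]
    - [-23,10.9,8.5,0,0,58]
    - [-23,10.9,8.5,0,0,58]
  grip: -0.1

```text
clock: 44.25
eef_pos: [510.1, -3.0, 125.1]
tool_rot: [-3.139, 0.004, 0.562]
force: [-0.2, -0.7, 0.6]
width: 38.3
```

```bash
python3 - <<'E'
from h import *
s=ctrl.read_state(); print(s['eef_pos'],s['force'],s['width'],s['tool_rot'])
b=pic('side');B=cv2.resize(b[150:230,200:270],None,fx=8,fy=7,interpolation=2);cv2.imwrite('pics/c15.png',B)
print(proj('side',(510.7,-3.9,90)),proj('side',s['eef_pos']))
way((510.7,-3.9,67,.56))
E
```

```text
[510.14736984  -3.02359689 125.10286428] [-0.21053106 -0.66982515  0.58835329] 38.25790775331127 [-3.1394945   0.00386019  0.56194641]
[236.14637379 205.93504157] [236.0466783  197.66633076]
[-0.08, 0.05, 5.92, -0.04, 0.08, 0.1]
```

View pics/c15.png

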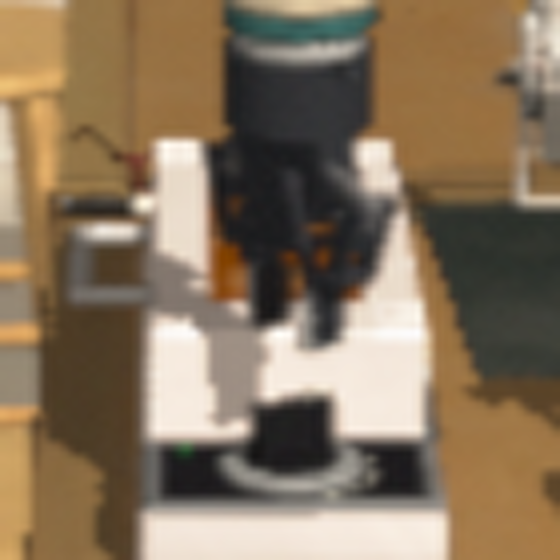

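The hood is shut and the fingers are straight above the knob. I'll descend, watching the force.

>>> move_arm:
  increments:
    - [0,0,2,0,0,0]
    - [0,0,3,0,0,0]
    - [0,0,4,0,0,0]
    - [0,0,4.6,0,0,0]
    - [0,0,5.2,0,0,0]
    - [0,0,5.6,0,0,0]
    - [0,0,5.7,0,0,0]
    - [0,0,5.7,0,0,0]

```text
clock: 45.1
eef_pos: [510.8, -2.9, 68.7]
tool_rot: [-3.141, 0.001, 0.561]
force: [0.0, 0.5, -0.4]
width: 38.3
```

>>> move_arm:
  increments:
    - [0,0,0,0,0,0]
    - [0,0,0,0,0,0]
    - [0,0,0,0,0,0]
    - [0,0,0,0,0,0]
    - [0,0,0,0,0,0]
    - [0,0,0,0,0,0]
  grip: -0.9

```text
clock: 45.7
eef_pos: [511.3, -3.3, 69.2]
tool_rot: [3.142, 0.001, 0.561]
force: [0.8, -2.2, 5.8]
width: 12.7
```

```bash
python3 - <<'E'
from h import *
s=ctrl.read_state(); print(s['eef_pos'],s['force'],s['torque'],s['width'],s['tool_rot'])
way((510.7,-3.9,s['eef_pos'][2],-.325))
E
```

```text
[511.30527432  -3.33044146  69.22808588] [ 0.78565515 -2.24234376  5.81063223] [-0.34531565  0.01761222  0.03075647] 12.699871276007773 [3.14159035e+00 6.33559251e-04 5.60939368e-01]
[-0.08, 0.02, 0.0, 0.02, 0.03, 50.76]
```

>>> move_arm:
  increments:
    - [0,0,0,0,0,5]
    - [0,0,0,0,0,10]
    - [0,0,0,0,0,15]
    - [0,0,0,0,0,20]
    - [0,0,0,0,0,25]
    - [0,0,0,0,0,30]
    - [0,0,0,0,0,35]
    - [0,0,0,0,0,40]
    - [0,0,0,0,0,44]
    - [0,0,0,0,0,48]
    - [0,0,0,0,0,50]
    - [0,0,0,0,0,50.8]
    - [0,0,0,0,0,50.8]
    - [0,0,0,0,0,50.8]

```text
clock: 47.1
eef_pos: [511.7, -5.4, 69.2]
tool_rot: [3.139, -0.002, -0.327]
force: [-0.3, -5.9, 4.5]
width: 12.7
```

```bash
python3 - <<'E'
from h import *
s=ctrl.read_state(); print(s['eef_pos'],s['force'],s['torque'],s['width'],s['tool_rot'])
E
```

```text
[511.66941754  -5.37402028  69.21465278] [-0.31305447 -5.92229092  4.4691314 ] [-1.21272236 -0.04054805 -0.00698556] 12.707322300651812 [ 3.13912525e+00 -1.53158419e-03 -3.27443463e-01]
```

Yaw is -0.327, as wanted. I'll release, lift straight up and move aside for a last look.

>>> move_arm:
  increments:
    - [0,0,0,0,0,0]
    - [0,0,0,0,0,0]
    - [0,0,0,0,0,0]
    - [0,0,0,0,0,0]
    - [0,0,-2,0,0,0]
    - [0,0,-5,0,0,0]
    - [0,0,-9,0,0,0]
    - [0,0,-14,0,0,0]
    - [0,4,-15,0,0,0]
    - [0,8,-15,0,0,0]
    - [0,13,-15,0,0,0]
    - [0,18,-15,0,0,0]
    - [0,23,-15,0,0,0]
    - [0,27,-15,0,0,0]
    - [0,27,-15,0,0,0]
    - [0,27,-15,0,0,0]
  grip: -0.2

```text
clock: 48.7
eef_pos: [424.2, -259.2, 218.8]
tool_rot: [-3.142, 0.002, -0.328]
force: [-0.0, 0.1, -1.0]
width: 34.5
```

```bash
python3 - <<'E'
from h import *
s=ctrl.read_state(); print(s['eef_pos'],s['force'],s['clock'])
a=pic('top');b=pic('side');cv2.imwrite('pics/t16.png',a)
A=cv2.resize(a[205:245,270:310],None,fx=10,fy=10,interpolation=2)
B=cv2.resize(b[140:230,190:290],None,fx=4,fy=400/90,interpolation=2)
C=cv2.resize(a[150:250,100:300],None,fx=4,fy=2,interpolation=2)
cv2.imwrite('pics/c16.png',np.vstack([np.hstack([A,B]),C]))
for q in (.628,1.257,1.885):
  an=.942-q-.0096; print(q,[((proj('top',(510.7+r*np.cos(an),-3.9+r*np.sin(an),90))-[270,205]+.5)*10).round().tolist() for r in(0,22)])
E
```

```text
[ 424.23497823 -259.18738005  218.78301232] [-0.04613416  0.13599421 -0.95857378] 48.7
0.628 [[225.0, 169.0], [207.0, 113.0]]
1.257 [[225.0, 169.0], [245.0, 115.0]]
1.885 [[225.0, 169.0], [276.0, 137.0]]
```

View pics/c16.png

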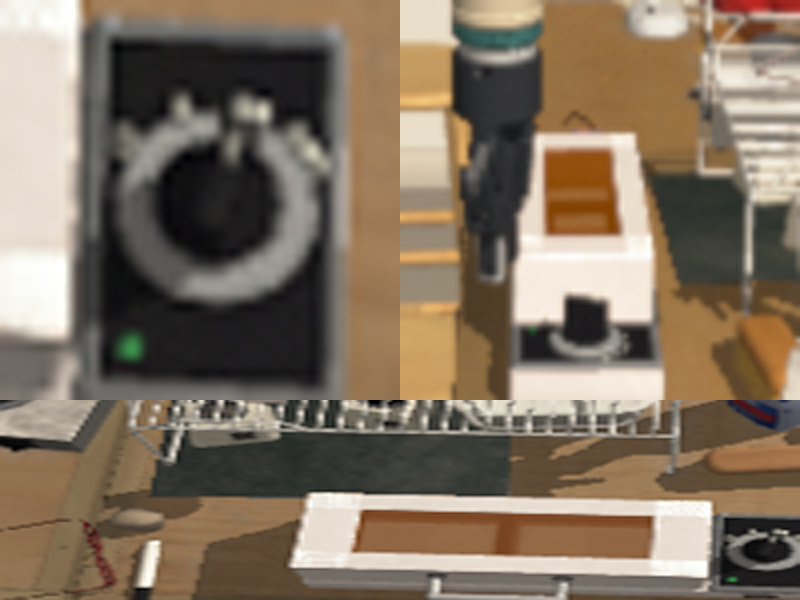

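The pointer ends at crop (240,115), with 245,115 predicted for two dots. The window glows lighter and the hood is shut. I'll hand the job in.

```bash
python3 -c "
from cell import ctrl
print(ctrl.finish_job())"
```

```text
the job is handed in; nothing more can be done
None
```

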